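# Load the UV curing unit with the next batch of oiled spoons

## Robot

A 7-joint arm with a two-finger parallel gripper is mounted at the origin on the work surface. World frame = base frame: x ahead of the robot, y to its left, z up, the work surface at z = 0. Lengths are in m, angles in rad, forces in N, time in s.
With the tool pointing down it reaches from about 0.4 to 0.875 m from the base axis. Payload 6.5 kg.
Tool frame: the origin (TCP) lies at the very end of the fingers, on their centre line; the grasp point (between the pads) lies 19 mm behind it; z points along the fingers, y is the line along which they close (so a half turn about z gives the same grasp; the last joint's range is limited). The gripper opens to 88 mm and grips with 3 to 60 N. Pads are 18 mm wide; open, the fingers measure 123 mm over their backs; the gripper's body (75 mm by 187 mm) begins 45 mm behind the grasp point.
Start: joints at [-1.306, 0.536, -0.004, 1.538, 0.003, 1.067, -0.071], TCP at [0.211, 0.615, 0.201] pointing down, gripper open.
Joint ranges: [-2.7, 2.7], [-0.37, 2.16], [-1.27, 1.26], [0.24, 2.4], [-1.31, 4.45], [0.19, 1.91], [-2.76, 2.76]. Speed limits (rad/s): [2.39, 2.39, 3.14, 3.14, 3.14, 3.14, 3.14].

## Interface

Orientations are given as a unit quaternion [x, y, z, w].
In Python, from cell import ctrl gives the robot as it stands. The module is installed in compiled form; this text tells all that it offers.
- The arm moves only by the tool jog_arm, never from a script. Its argument "series" is a list of rows, each a list of 2 entries, a list of its own where there are three numbers: the shift along the tool's x, y, z in mm, then the turn about the tool's z in rad. A call has 1 to 5 rows; each row is the pose to reach, as a shift and turn from the pose commanded when the call began, along the tool's axes at that moment; what a row does not reach only later rows make up. A row lasts 1/12 s, in which the tool goes at most 41.7 mm and 7.16 degrees, less where a joint would pass 70% of its speed; a pose out of reach is approached as far as the arm can. A call with a gripper value outside its range is refused whole. "hand" is the finger opening in mm, from 0 to 88.1, set as the call begins (left out, the last holds). The fingers move at their own pace and stop on an object; "squeeze" is the grip in N (left out, the last holds). Time passes only in rows, so rows that repeat a pose let the fingers close. It gives the time, the measured TCP pose, the force, the opening and the grip force at its end, in the units of the state.
- ctrl.state(): the state, without advancing time (a new reading comes with each control period).
- ctrl.get_image(name): name is "scene" or "top"; returns the picture (420x560x3 uint8, red, green, blue); there is no depth.
- ctrl.camera_model(name): a dict with "mtx" (3x3 intrinsics, pixels), "view" (4x4, takes a point from world to camera coordinates). Camera axes: x right, y up, looking along -z (the intrinsics and any distortion apply to the point x, -y, -z); pixel columns grow to the right and rows downward; lengths in m; the calibration is good to about 2 mm. A picture is of the moment at which its call begins. camera_model takes no time and is no camera call.
- ctrl.sign_off(): hands the job in; it is judged then, once.
The state is a dict: "clock": time; "joint_pos": joint angles; "joint_velocities": joint speeds; "effort": joint torques, N m; "tool_pos": TCP position; "tool_rot": TCP orientation; "force": force on the tool from outside, world axes, zero at the start; "moment": the same for the moment, N m; "opening": finger opening in m; "grip_force": force on a finger pad.
Only numpy, scipy, OpenCV 4.12 (cv2) and the standard library are available. Lean on these libraries where they do the work, as an engineer would, in place of code of your own. Each camera call takes 0.05 s, during which the arm holds its last target. There are 200 camera calls.

## Task

Get the next batch of oiled spoons curing: pull the UV unit's tray right out to its stop, put the two finished spoons that lie on it into the open wooden box, and lay every oiled spoon waiting on the table flat on the tray floor, none on top of another or on the rim. Then slide the tray fully home and press the lamp lid down until it snaps shut, leaving the other things on the bench where they are.

Things in the scene. Friction and masses are not known exactly. Their poses are not given: they have to be found in the camera images.
- spoon1: oiled spoon waiting on the table (absent in some starts): wooden spoon 141 mm long, 22 mm high, 40 g; bowl 43 mm across, handle 13 mm wide and 12 mm thick, a square block 22 mm wide at the tail. Origin: grip point in the handle, at mid-height (11 mm above its support), 47 mm from the bowl's centre; x points to the bowl (ends at x +69 and -73 mm), y across the handle, z out of the hollow
- spoon2: oiled spoon waiting on the table (absent in some starts): wooden spoon 141 mm long, 22 mm high, 40 g; bowl 43 mm across, handle 13 mm wide and 12 mm thick, an upright drum 22 mm across at the tail. Origin: grip point in the handle, at mid-height (11 mm above its support), 47 mm from the bowl's centre; x points to the bowl (ends at x +69 and -73 mm), y across the handle, z out of the hollow
- spoon3: oiled spoon waiting on the table (absent in some starts): wooden spoon 141 mm long, 22 mm high, 40 g; bowl 43 mm across, handle 13 mm wide and 12 mm thick, a rounded paw 22 mm wide at the tail. Origin: grip point in the handle, at mid-height (11 mm above its support), 47 mm from the bowl's centre; x points to the bowl (ends at x +69 and -73 mm), y across the handle, z out of the hollow
- spoon4: oiled spoon waiting on the table (absent in some starts): wooden spoon 141 mm long, 22 mm high, 40 g; bowl 43 mm across, handle 13 mm wide and 12 mm thick, a small square bead 18 mm wide at the tail. Origin: grip point in the handle, at mid-height (11 mm above its support), 47 mm from the bowl's centre; x points to the bowl (ends at x +69 and -73 mm), y across the handle, z out of the hollow
- cured1: finished spoon, at first on the tray in the UV unit: wooden spoon 141 mm long, 22 mm high, 40 g; bowl 43 mm across, handle 13 mm wide and 12 mm thick, an upright drum 22 mm across at the tail. Origin: grip point in the handle, at mid-height (11 mm above its support), 47 mm from the bowl's centre; x points to the bowl (ends at x +69 and -73 mm), y across the handle, z out of the hollow
- cured2: finished spoon, at first on the tray in the UV unit: wooden spoon 141 mm long, 22 mm high, 40 g; bowl 43 mm across, handle 13 mm wide and 12 mm thick, a square block 22 mm wide at the tail. Origin: grip point in the handle, at mid-height (11 mm above its support), 47 mm from the bowl's centre; x points to the bowl (ends at x +69 and -73 mm), y across the handle, z out of the hollow
- uv_unit: the UV curing unit, a white box fixed to the table, 260 mm wide (its x), 250 mm deep (its y), side walls 75 mm high; origin under its middle at table height. Its front, with the tray, faces its own -y; at yaw 0 its x is the robot's x. It carries the slide-out tray and, on top, the hinged lamp lid (260 x 250 mm and 42 mm thick, with a lip standing 25 mm out in front)
- tray (a joint): slide of the unit's tray: 0 m = home against the stop, front panel closing the unit; 0.205 m = drawn right out to its stop, towards the unit's -y. Slides with about 3 N of friction and stays where it is left
- tray_handle (a point): middle of the tray's handle, a round steel bar 12 mm thick, 120 mm long along the unit's x, 55 mm above the table and 40 mm in front of the tray's front panel (34 mm of free room behind it); two 10 mm stems, 45 mm either side of this point, join it to the panel. It moves with the tray
- tray_floor (a point): middle of the tray's floor, on its upper face (36 mm above the table); it moves with the tray. Axes as the unit's: the flat floor is 218 mm along x by 220 mm along y; rims at the sides and the back stand 10 mm above it, the front panel 39 mm
- lid (a joint): hinge of the lamp lid: 0 rad = shut, grows as the front edge rises (1.05 rad = wide open). It is stiff and stays at any angle; a light push of about 3 N on the lip moves it down. A spring ball catch stands in the way from 0.045 to 0.018 rad (about 10 N on the lip); beyond it the lid snaps to 0 and stays
- lid_lip (a point): middle of the lid's front lip, on its upper face, 12 mm behind the lip's front edge: the place to press; it moves with the lid, 263 mm from the hinge line and 42 mm above it when shut (118 mm above the table)
- lid_hinge (a point): middle of the lid's hinge line, at the back of the unit, 76 mm above the table; the line runs along the unit's x
- done_box: open wooden box for finished spoons, fixed to the table, 150 mm (its x) by 190 mm (its y) outside and 40 mm high, walls and floor 6 mm; origin under its middle
- done_box_in (a point): middle of the box's inner floor, 6 mm above the table; axes as the box
- offcut_a: bystander: walnut offcut 34 x 30 x 26 mm, origin under its middle
- offcut_b: bystander: small walnut offcut 30 x 18 x 14 mm, origin under its middle
- cork_block: bystander: cork sanding block 60 x 100 x 32 mm, origin under its middle
- wax_tin: bystander: low round tin 68 mm across, 35 mm high, origin under its middle
- gouge: bystander: carving tool 190 mm long with a wooden handle, lying down
- mallet: bystander: wooden mallet lying down, head 54 mm thick and 100 mm long, origin under the head
- glue: bystander: standing bottle 52 mm across, 130 mm high, origin under its middle
Not all that is in view belongs to the job. Leave any turquoise or white look-alike of the spoon4 alone.

How it is judged:
By the outcome, as a careful person would: the job done as asked, in the order asked, and still so for the second after the job is handed in, with the robot touching nothing.
Of spoon1, spoon2, spoon3, spoon4 only 2 to 4 are there at a start; the rules pass over those that are not, and their reading is None.
At some moment in a run one of spoon1, spoon2, spoon3, spoon4, cured1, cured2 may be knocked a few centimetres aside while the robot is not near it.
Once in a run the grip may slacken for a moment while it holds something.
It also fails if it takes over 210 s, if anything falls off the work surface, if the arm or the gripper's body presses on something with over 40 N, if the wrist force passes 120 N, or if a joint passes its speed limit or range.

## Working session

There is one attempt and no reset: what is moved stays moved. The work goes in short steps, Python scripts to look and compute and a tool call to move; the robot and the scene stay as the last step left them, time stands still between calls to the robot, and variables do not carry over. Pictures are saved under pics/ and viewed, at most 14 in all, crops included, and the job is handed in when it is done.

Besides the shell and the picture viewer there is one more tool, called after "Emit:" in YAML: its name, and indented under it one key for each argument. jog_arm: Moves the arm, as the interface text tells. Its arguments: {"type":"object","properties":{"series":{"type":"array","items":{"type":"array"}},"hand":{"type":"number"},"squeeze":{"type":"number"}},"required":["series"]}

```bash
mkdir -p pics; cat > h.py <<'E'
import numpy as np, cv2
from cell import ctrl
def snap(n,f):
    im=ctrl.get_image(n); cv2.imwrite('pics/'+f+'.png',im[:,:,::-1]); return im
def ray(n,uv,z):
    m=ctrl.camera_model(n);K=np.array(m['mtx']);V=np.array(m['view'])
    uv=np.atleast_2d(uv).astype(float)
    p=np.c_[uv,np.ones(len(uv))]@np.linalg.inv(K).T
    d=(p*[1,-1,-1])@V[:3,:3]; c=-V[:3,:3].T@V[:3,3]
    return c+d*((z-c[2])/d[:,2])[:,None]
def proj(n,P):
    m=ctrl.camera_model(n);K=np.array(m['mtx']);V=np.array(m['view'])
    q=(np.atleast_2d(P)@V[:3,:3].T+V[:3,3])*[1,-1,-1]
    q=q@K.T; return q[:,:2]/q[:,2:]
E
python3 - <<'E'
from h import *
a=snap('scene','s0');b=snap('top','t0')
for n in('scene','top'):
    m=ctrl.camera_model(n);print(m.keys(),np.round(m['mtx'],1).tolist());V=np.array(m['view']);print(np.round(V,3).tolist(),-V[:3,:3].T@V[:3,3])
s=ctrl.state();print(s['clock'],s['tool_pos'],s['tool_rot'],s['force'],s['opening'])
E
```

```text
dict_keys(['mtx', 'view']) [[409.5, 0.0, 284.0], [0.0, 409.5, 209.3], [0.0, 0.0, 1.0]]
[[-0.335, 0.942, 0.021, 0.207], [-0.554, -0.215, 0.804, 0.188], [0.762, 0.257, 0.594, -1.841], [0.0, 0.0, 0.0, 1.0]] [1.57651432 0.31912728 0.93868648]
dict_keys(['mtx', 'view']) [[540.1, 0.0, 277.2], [0.0, 540.1, 207.3], [0.0, 0.0, 1.0]]
[[-0.029, -1.0, -0.007, -0.026], [0.989, -0.03, 0.143, -0.504], [-0.143, -0.002, 0.99, -1.723], [0.0, 0.0, 0.0, 1.0]] [ 0.25121924 -0.04504496  1.77685015]
0.1 [0.21093892 0.61417597 0.20043481] [ 1.64627837e-01  9.86355445e-01 -7.78233979e-04 -7.74126057e-05] [0.09534809 0.53981702 0.62705491] 0.08801157954506414
```

View pics/s0.png

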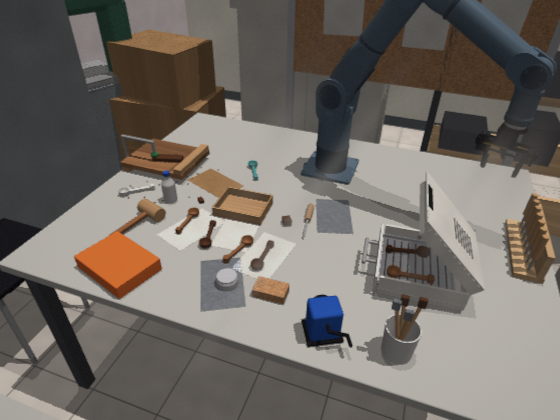

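View pics/t0.png

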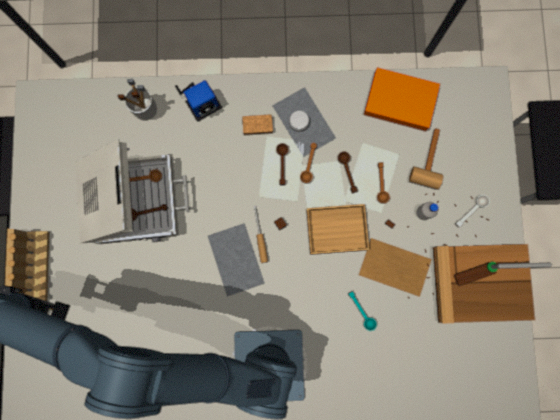

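Scene and top views: four oiled spoons (top view at about (283,165), (309,163), (347,172), (382,183)), box at (338,229), UV unit at the left with its handle at about (188,193). The decoys are turquoise (363,310) and white (470,210).

```bash
python3 - <<'E'
from h import *
t=cv2.imread('pics/t0.png');s=cv2.imread('pics/s0.png')
a=cv2.resize(t[125:260,70:215],None,fx=4,fy=4,interpolation=cv2.INTER_CUBIC)
cv2.imwrite('pics/t0u.png',a)
b=cv2.resize(t[130:265,240:400],None,fx=4.4,fy=4.4,interpolation=cv2.INTER_CUBIC)
cv2.imwrite('pics/t0s.png',b)
hsv=cv2.cvtColor(t,cv2.COLOR_BGR2HSV)
m=((hsv[...,1]>110)&(hsv[...,2]<185)&((hsv[...,0]<18)|(hsv[...,0]>170))).astype(np.uint8)
n,l,st,c=cv2.connectedComponentsWithStats(m)
for i in range(1,n):
    if 60<st[i,4]<900:
        ys,xs=np.where(l==i);p=np.c_[xs,ys]
        w=ray('top',p,0.012);
        mu=w[:,:2].mean(0);e,v=np.linalg.eigh(np.cov((w[:,:2]-mu).T));d=v[:,1];q=(w[:,:2]-mu)@d
        print(st[i],np.round(mu,3),'dir',np.round(d,2),'ext',np.round([q.min(),q.max()],3))
print(ray('top',[[307,208],[365,205],[370,249],[309,255]],0.04).round(3))
print(ray('top',[[175,155],[178,235],[188,177],[190,212]],0.055).round(3))
E
```

```text
[364  69  76  62 421] [ 0.813 -0.454] dir [0.3  0.95] ext [-0.117  0.11 ]
[119  85  25  22 123] [0.901 0.435] dir [0.32 0.95] ext [-0.039  0.052]
[243 115  30  19 442] [0.792 0.018] dir [-0.01  1.  ] ext [-0.049  0.049]
[410 129  33  60 653] [ 0.625 -0.546] dir [-0.96  0.28] ext [-0.139  0.06 ]
[301 143  16  40 201] [ 0.643 -0.149] dir [-0.97  0.26] ext [-0.082  0.055]
[277 144  11  40 163] [ 0.67  -0.062] dir [-1.    0.03] ext [-0.051  0.082]
[338 152  19  40 176] [ 0.635 -0.276] dir [-0.97 -0.24] ext [-0.052  0.084]
[378 163  12  40 202] [ 0.565 -0.39 ] dir [-1.   -0.02] ext [-0.082  0.051]
[130 170  32  12 178] [0.624 0.382] dir [-0.13  0.99] ext [-0.039  0.065]
[132 205  35  15 112] [0.508 0.388] dir [-0.21  0.98] ext [-0.063  0.052]
[275 218  11  11  74] [ 0.454 -0.049] dir [-0.75 -0.67] ext [-0.017  0.016]
[257 234  10  28 173] [0.375 0.014] dir [-0.99 -0.14] ext [-0.046  0.044]
[[ 0.498 -0.137  0.04 ]
 [ 0.502 -0.326  0.04 ]
 [ 0.359 -0.335  0.04 ]
 [ 0.345 -0.138  0.04 ]]
[[0.684 0.288 0.055]
 [0.421 0.279 0.055]
 [0.609 0.246 0.055]
 [0.494 0.24  0.055]]
```

View pics/t0u.png

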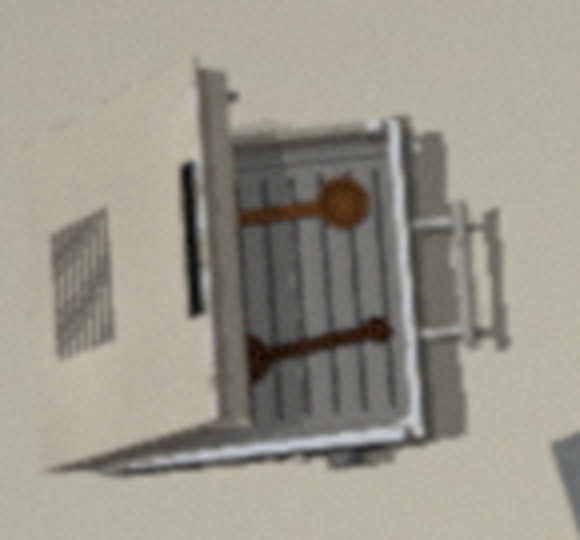

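View pics/t0s.png

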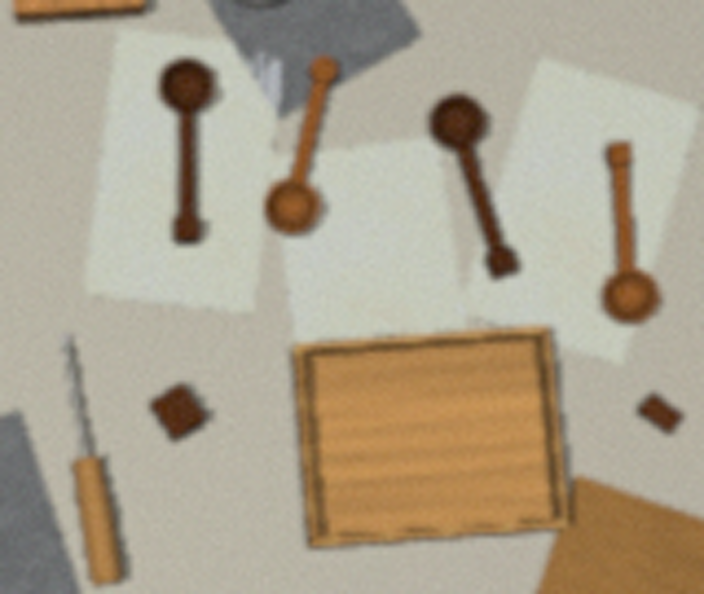

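Unit crop: panel top edge runs (169,154)→(174,234), bar (185,176)→(187,211), and both cured spoons lie roughly along y. Spoon crop: four spoons lie roughly along world x with their bowls alternating, and the box is clear.

```bash
cat >> h.py <<'E'
def axes():
    from scipy.spatial.transform import Rotation as R
    s=ctrl.state(); return np.array(s['tool_pos']),R.from_quat(s['tool_rot']).as_matrix(),s
def to(P,yaw=None):
    """shift (mm, tool axes) and turn to TCP point P with tool y at world angle yaw (deg, mod 180)"""
    p,M,s=axes(); d=M.T@(np.array(P)-p)*1000
    y=np.degrees(np.arctan2(M[1,1],M[0,1]))
    t=0 if yaw is None else -np.radians((yaw-y+90)%180-90)
    print('to',np.round(P,3),'shift',d.round(0),'turn',round(t,3),'yaw now',y.round(1))
def st():
    p,M,s=axes();print('t',round(s['clock'],2),'p',p.round(4),'F',np.round(s['force'],1),'op',round(s['opening']*1000,1),'g',round(s['grip_force'],1),'q',np.round(s['joint_pos'],2))
def spoons(im,z=0.012,lo=90,roi=None,S=110,vmax=185,chan=None):
    hsv=cv2.cvtColor(im,cv2.COLOR_RGB2HSV)
    m=((hsv[...,1]>S)&(hsv[...,2]<vmax)&((hsv[...,0]<18)|(hsv[...,0]>170))).astype(np.uint8)
    if roi: k=np.zeros_like(m);k[roi[1]:roi[3],roi[0]:roi[2]]=1;m*=k
    n,l,s,c=cv2.connectedComponentsWithStats(m);out=[]
    for i in range(1,n):
        if not lo<s[i,4]<330: continue
        ys,xs=np.where(l==i);w=ray('top',np.c_[xs,ys],z)[:,:2]
        mu=w.mean(0);e,v=np.linalg.eigh(np.cov((w-mu).T));d=v[:,1];q=(w-mu)@d
        if q.max()<-q.min(): pass
        else: d=-d;q=-q   # mean lies nearer the bowl: short side = bowl
        mid=mu+d*(q.max()+q.min())/2+d*.002
        L=np.ptp(q)
        print('px',c[i].round(0),'n',s[i,4],'grip',mid.round(3),'bowl dir',round(np.degrees(np.arctan2(d[1],d[0])),1),'len',L.round(3))
E
python3 - <<'E'
from h import *
t=cv2.imread('pics/t0.png')[:,:,::-1].copy()
spoons(t,roi=(260,130,400,205))
print(ray('top',[[169.25,154.5],[173.75,234.25]],0.075).round(3))
B=ray('top',[[185.5,175.7],[187.5,211.2],],0.057);print(B.round(3))
print(ray('top',[[119,140],[125,233]],0.30).round(3))
print(ray('scene',[[372,242],[364,273]],0.055).round(3))
to([.40,.25,.30],90)
E
```

```text
px [308. 166.] n 201 grip [ 0.654 -0.151] bowl dir 165.0 len 0.137
px [282. 159.] n 163 grip [ 0.657 -0.061] bowl dir -1.5 len 0.133
px [347. 167.] n 176 grip [ 0.622 -0.279] bowl dir 14.2 len 0.136
px [382. 187.] n 202 grip [ 0.578 -0.39 ] bowl dir -178.6 len 0.132
[[0.681 0.303 0.075]
 [0.421 0.289 0.075]]
[[0.613 0.254 0.057]
 [0.496 0.248 0.057]]
[[0.67  0.399 0.3  ]
 [0.406 0.379 0.3  ]]
[[0.509 0.268 0.055]
 [0.661 0.27  0.055]]
to [0.4  0.25 0.3 ] shift [-297. -283.  -99.] turn -0.331 yaw now 71.0
```

Emit:
jog_arm:
  series:
    - [[0, 0, -40], 0]
    - [[-20, -20, -80], -0.1]
    - [[-50, -50, -100], -0.2]
    - [[-80, -76, -100], -0.33]
    - [[-110, -105, -100], -0.33]
  hand: 30
  squeeze: 25

```text
clock: 0.52
tool_pos: [0.2779, 0.487, 0.3027]
tool_rot: [-0.004, 1.0, 0.001, 0.001]
force: [1.0, 0.6, 0.1]
opening: 0.0569
grip_force: 0.0
```

```bash
python3 - <<'E'
from h import *
st();to([.40,.22,.25],93);to([.52,.15,.2],93)
E
```

```text
t 0.52 p [0.2779 0.487  0.3027] F [1.  0.6 0.1] op 56.9 g 0.0 q [-1.1   0.29 -0.04  1.66  0.01  1.19  0.43]
to [0.4  0.22 0.25] shift [-120. -268.   52.] turn -0.045 yaw now 90.4
to [0.52 0.15 0.2 ] shift [-240. -339.  102.] turn -0.045 yaw now 90.4
```

Emit:
jog_arm:
  series:
    - [[-15, -38, 8], -0.02]
    - [[-30, -75, 20], -0.045]
    - [[-45, -112, 30], -0.045]
    - [[-60, -150, 40], -0.045]
    - [[-75, -187, 50], -0.045]

```text
clock: 0.93
tool_pos: [0.3521, 0.2982, 0.2505]
tool_rot: [-0.022, 1.0, -0.0, -0.0]
force: [1.2, -0.0, -0.2]
opening: 0.0301
grip_force: 0.0
```

Emit:
jog_arm:
  series:
    - [[-35, -15, 15], 0]
    - [[-70, -30, 30], 0]
    - [[-105, -45, 45], 0]
    - [[-140, -50, 60], 0]
    - [[-180, -50, 60], 0]

```text
clock: 1.35
tool_pos: [0.5333, 0.2551, 0.1877]
tool_rot: [-0.021, 1.0, -0.002, -0.003]
force: [0.0, 0.4, -0.3]
opening: 0.0298
grip_force: 0.0
```

```bash
python3 - <<'E'
from h import *
im=snap('top','t1');snap('scene','s1');st();to([.555,.251,.09],93);to([.555,.251,.037],93)
a=cv2.resize(im[125:260,70:215,::-1],None,fx=4,fy=4,interpolation=cv2.INTER_CUBIC);b=cv2.imread('pics/s1.png')[180:315,340:485];b=cv2.resize(b,None,fx=4,fy=4)
cv2.imwrite('pics/c1.png',cv2.resize(np.hstack([a,b]),None,fx=.68,fy=.68))
E
```

```text
t 1.45 p [0.5388 0.2561 0.1896] F [ 1.2 -0.1 -0.2] op 30.0 g 0.0 q [-0.63  0.46  0.14  1.71 -0.07  0.98  1.15]
to [0.555 0.251 0.09 ] shift [-16.  -5. 100.] turn -0.013 yaw now 92.3
to [0.555 0.251 0.037] shift [-16.  -5. 153.] turn -0.013 yaw now 92.3
```

View pics/c1.png

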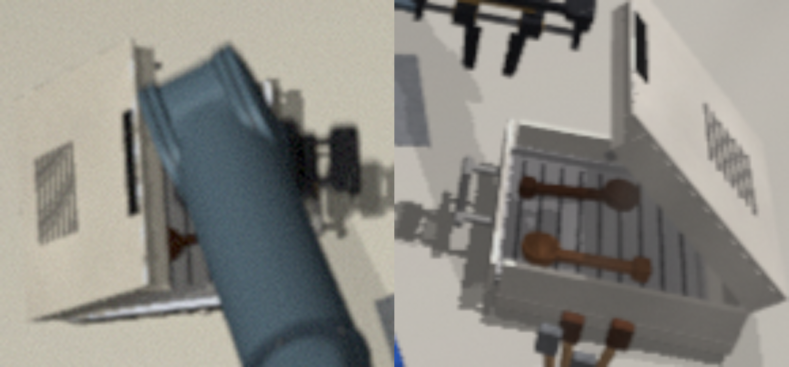

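The scene crop shows the handle bar free in front of the panel, and both cured spoons lying on the tray floor. The gripper is above the handle.

Emit:
jog_arm:
  series:
    - [[-16, -4, 35], -0.012]
    - [[-16, -4, 70], -0.012]
    - [[-16, -4, 100], -0.012]
    - [[-16, -4, 118], -0.012]
    - [[-16, -4, 125], -0.012]

```text
clock: 1.87
tool_pos: [0.5473, 0.2542, 0.0628]
tool_rot: [-0.028, 1.0, -0.001, -0.003]
force: [-0.9, -0.7, -0.0]
opening: 0.0299
grip_force: 0.0
```

Emit:
jog_arm:
  series:
    - [[0, 0, 6], 0]
    - [[0, 0, 12], 0]
    - [[0, 0, 18], 0]
    - [[0, 0, 24], 0]
    - [[0, 0, 28], 0]

```text
clock: 2.28
tool_pos: [0.5504, 0.2553, 0.0382]
tool_rot: [-0.028, 1.0, 0.0, 0.0]
force: [-0.7, -0.3, -0.3]
opening: 0.03
grip_force: 0.0
```

Emit:
jog_arm:
  series:
    - [[0, 0, 0], 0]
    - [[0, 0, 0], 0]
    - [[0, 0, 0], 0]
    - [[0, 0, 0], 0]
    - [[0, 0, 0], 0]
  hand: 6
  squeeze: 25

```text
clock: 2.7
tool_pos: [0.5504, 0.2551, 0.0384]
tool_rot: [-0.028, 1.0, 0.0, 0.0]
force: [-0.4, -0.2, -0.2]
opening: 0.0061
grip_force: 0.0
```

```bash
python3 -c "
from h import *
st();to([.565,.046,.037],93)"
```

```text
t 2.7 p [0.5504 0.2551 0.0384] F [-0.4 -0.2 -0.2] op 6.1 g 0.0 q [-0.59  0.68  0.11  1.77 -0.11  0.71  1.21]
to [0.565 0.046 0.037] shift [  -3. -210.    1.] turn 0.004 yaw now 93.2
```

```bash
python3 - <<'E'
from h import *
im=snap('scene','s2');snap('top','t2')
cv2.imwrite('pics/c2.png',cv2.resize(im[190:310,330:490,::-1],None,fx=5,fy=5,interpolation=cv2.INTER_CUBIC))
p,M,s=axes();print(proj('scene',p))
for y in(.24,.25,.26,.27,.28): print(y,proj('scene',[[.51,y,.055],[.6,y,.055]]).round(1).tolist())
E
```

```text
[[365.10223424 252.69912947]]
0.24 [[363.5, 240.1], [358.2, 257.6]]
0.25 [[366.5, 240.9], [361.3, 258.4]]
0.26 [[369.5, 241.6], [364.5, 259.2]]
0.27 [[372.5, 242.3], [367.7, 260.0]]
0.28 [[375.6, 243.0], [370.8, 260.8]]
```

View pics/c2.png

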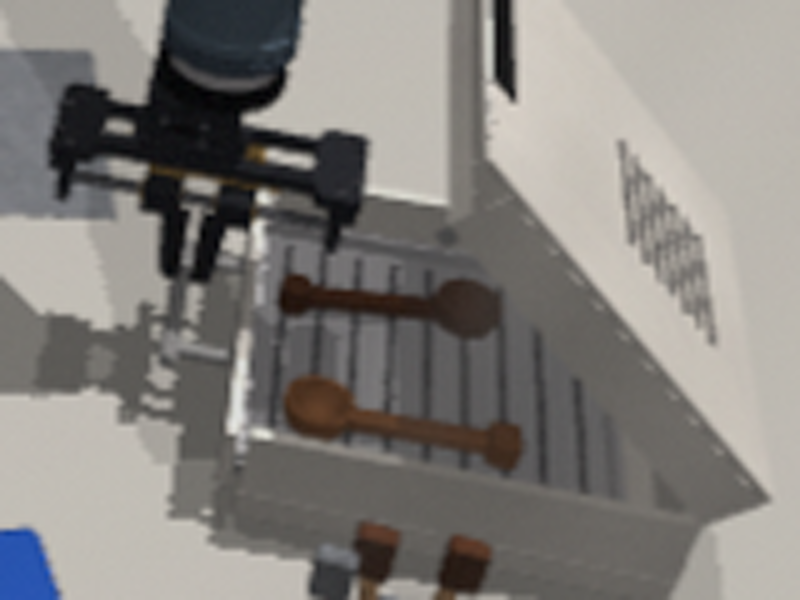

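The crop shows the fingertips ending near (368,246), while the TCP projects to (365,253), and the bar is just below or between them. I'll check the projection against the earlier picture.

```bash
python3 - <<'E'
from h import *
print(proj('scene',[[.5388,.2561-.015,.1896],[.5388,.2561+.015,.1896]]))
p,M,s=axes();
for dz in (0,.01,.02,.03,.04): print(dz,proj('scene',[p+[0,-.012,dz],p+[0,.012,dz]]).round(1).tolist())
a=cv2.imread('pics/s1.png')[190:260,345:400];b=cv2.imread('pics/s2.png')[220:290,345:400]
a=cv2.resize(a,None,fx=7,fy=7,interpolation=cv2.INTER_NEAREST);b=cv2.resize(b,None,fx=7,fy=7,interpolation=cv2.INTER_NEAREST)
cv2.imwrite('pics/c3.png',np.hstack([a,b]))
E
```

```text
[[368.09741039 212.65028882]
 [377.88969249 214.78380467]]
0 [[361.5, 251.8], [368.8, 253.6]]
0.01 [[361.9, 249.5], [369.2, 251.3]]
0.02 [[362.3, 247.2], [369.7, 249.0]]
0.03 [[362.7, 244.9], [370.1, 246.7]]
0.04 [[363.1, 242.5], [370.6, 244.3]]
```

View pics/c3.png

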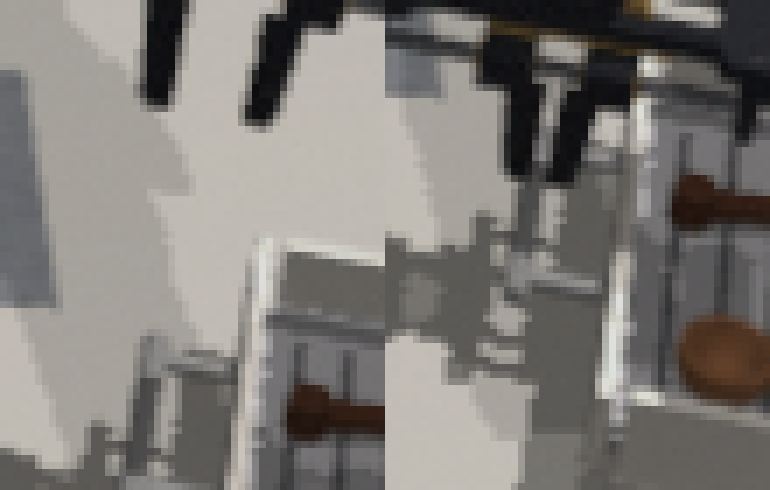

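```bash
cat >> h.py <<'E'
def tri(a,b):
    r=[]
    for n,uv in(('scene',a),('top',b)):
        p,q=ray(n,uv,0)[0],ray(n,uv,.1)[0]; r.append((p,(q-p)/np.linalg.norm(q-p)))
    (p,d),(q,e)=r; s=np.linalg.lstsq(np.c_[d,-e],q-p,rcond=None)[0]
    A,B=p+d*s[0],q+e*s[1]; return (A+B)/2,np.linalg.norm(A-B)
E
python3 - <<'E'
from h import *
print('base',proj('scene',[0,0,0]),proj('top',[0,0,0]))
print('far',tri((366.7,238.5),(187.5,211.2)))
print('near',tri((364.8,259),(185.5,175.7)))
for n,e in (('bowlA',0),):pass
im=cv2.imread('pics/s0.png')[:,:,::-1].copy()
# spoon A bowl, corners of box in scene vs top
print('boxcorners scene proj',proj('scene',[[0.498,-0.137,.04],[.502,-.326,.04],[.359,-.335,.04],[.345,-.138,.04]]).round(0).tolist())
hsv=cv2.cvtColor(im,cv2.COLOR_RGB2HSV)
m=((hsv[...,1]>110)&(hsv[...,2]<185)&((hsv[...,0]<18)|(hsv[...,0]>170))).astype(np.uint8)
n,l,s,c=cv2.connectedComponentsWithStats(m)
for i in range(1,n):
    if 60<s[i,4]<700 and 150<c[i][0]<330 and 180<c[i][1]<310: print(s[i],c[i].round(1),ray('scene',c[i],.012).round(3))
E
```

```text
base [[330.04858893 167.55084279]] [[269.06138864 365.45171605]]
far (array([0.49679124, 0.24843476, 0.05417829]), np.float64(0.00016133855211638833))
near (array([0.61076499, 0.25708328, 0.06451469]), np.float64(0.008923939292815194))
boxcorners scene proj [[260.0, 217.0], [212.0, 206.0], [227.0, 186.0], [274.0, 194.0]]
[176 208  23  25 145] [188.  218.2] [[ 0.567 -0.393  0.012]]
[200 221  16  27 145] [207.2 236.5] [[ 0.634 -0.278  0.012]]
[224 236  29  27 187] [239.1 247.1] [[ 0.645 -0.152  0.012]]
[255 278  34  25 489] [272.2 290.6] [[0.787 0.022 0.012]]
```

Both cameras agree on the bar: (0.553, 0.252, 0.055). The fingertips look about 30 mm higher than the reported TCP. I'll reopen, go lower carefully and close again.

Emit:
jog_arm:
  series:
    - [[0, 0, 0], 0]
    - [[0, 0, 0], 0]
    - [[0, 0, 0], 0]
    - [[0, -1, 4], 0]
    - [[0, -1, 8], 0]
  hand: 30

```text
clock: 3.22
tool_pos: [0.5504, 0.2538, 0.0299]
tool_rot: [-0.028, 1.0, 0.0, 0.0]
force: [-0.1, -0.1, 0.3]
opening: 0.0302
grip_force: 0.0
```

Emit:
jog_arm:
  series:
    - [[0, 0, 4], 0]
    - [[0, 0, 8], 0]
    - [[0, 0, 12], 0]
    - [[0, 0, 15], 0]
    - [[0, 0, 15], 0]

```text
clock: 3.63
tool_pos: [0.5496, 0.2538, 0.0142]
tool_rot: [-0.028, 1.0, -0.0, -0.001]
force: [-0.2, -0.1, -0.5]
opening: 0.0298
grip_force: 0.0
```

Emit:
jog_arm:
  series:
    - [[0, 0, 0], 0]
    - [[0, 0, 0], 0]
    - [[0, 0, 0], 0]
    - [[0, 0, 0], 0]
    - [[0, 0, 0], 0]
  hand: 5

```text
clock: 4.05
tool_pos: [0.5504, 0.2538, 0.0153]
tool_rot: [-0.028, 1.0, -0.0, 0.0]
force: [-0.6, -1.2, 0.5]
opening: 0.0111
grip_force: 25.0
```

```bash
python3 - <<'E'
from h import *
st()
im=snap('scene','s3')
a=cv2.resize(im[220:290,345:400,::-1],None,fx=7,fy=7,interpolation=cv2.INTER_NEAREST)
cv2.imwrite('pics/c4.png',a)
E
```

```text
t 4.05 p [0.5504 0.2538 0.0153] F [-0.6 -1.2  0.5] op 11.1 g 25.0 q [-0.58  0.71  0.11  1.77 -0.11  0.66  1.21]
```

Emit:
jog_arm:
  series:
    - [[0, -10, 0], 0]
    - [[0, -25, 0], 0]
    - [[0, -45, 0], 0]
    - [[0, -65, 0], 0]
    - [[0, -85, 0], 0]

```text
clock: 4.52
tool_pos: [0.5569, 0.1705, 0.0153]
tool_rot: [-0.029, 1.0, 0.001, 0.002]
force: [6.8, 5.0, -9.7]
opening: 0.011
grip_force: 25.0
```

Emit:
jog_arm:
  series:
    - [[0, -20, 0], 0]
    - [[0, -40, 0], 0]
    - [[0, -60, 0], 0]
    - [[0, -80, 0], 0]
    - [[0, -95, 0], 0]

```text
clock: 4.93
tool_pos: [0.5644, 0.0741, 0.0154]
tool_rot: [-0.028, 1.0, 0.001, 0.004]
force: [10.7, 4.5, -14.1]
opening: 0.0109
grip_force: 25.0
```

Emit:
jog_arm:
  series:
    - [[0, -8, 0], 0]
    - [[0, -14, 0], 0]
    - [[0, -20, 0], 0]
    - [[0, -24, 0], 0]
    - [[0, -26, 0], 0]

```text
clock: 5.35
tool_pos: [0.566, 0.0539, 0.0154]
tool_rot: [-0.03, 1.0, 0.003, 0.004]
force: [10.8, 15.6, -14.0]
opening: 0.0114
grip_force: 25.0
```

```bash
python3 -c "
from h import *
st()"
```

```text
t 5.35 p [0.566  0.0539 0.0154] F [ 10.8  15.6 -14. ] op 11.4 g 25.0 q [-0.23  0.66  0.08  1.88 -0.1   0.6   1.54]
```

Emit:
jog_arm:
  series:
    - [[0, -3, 0], 0]
    - [[0, -6, 0], 0]
    - [[0, -6, 0], 0]

```text
clock: 5.6
tool_pos: [0.566, 0.054, 0.0154]
tool_rot: [-0.032, 0.999, 0.006, 0.004]
force: [9.7, 25.2, -13.9]
opening: 0.011
grip_force: 25.0
```

Emit:
jog_arm:
  series:
    - [[0, 6, 0], 0]
    - [[0, 10, 0], 0]
    - [[0, 10, 0], 0]
    - [[0, 10, 0], 0]
    - [[0, 10, 0], 0]
  hand: 30

```text
clock: 6.02
tool_pos: [0.5614, 0.051, 0.0151]
tool_rot: [-0.027, 1.0, -0.0, -0.0]
force: [1.3, -0.8, -0.2]
opening: 0.03
grip_force: 0.0
```

```bash
python3 -c "
from h import *
st()"
```

```text
t 6.02 p [0.5614 0.051  0.0151] F [ 1.3 -0.8 -0.2] op 30.0 g 0.0 q [-0.24  0.66  0.09  1.88 -0.09  0.6   1.53]
```

Emit:
jog_arm:
  series:
    - [[0, 0, -35], 0]
    - [[0, 0, -75], 0]
    - [[10, -20, -110], 0.12]
    - [[25, -50, -140], 0.24]
    - [[40, -80, -165], 0.36]

```text
clock: 6.43
tool_pos: [0.5274, -0.028, 0.1802]
tool_rot: [0.154, 0.988, 0.0, 0.001]
force: [0.7, -0.2, 0.0]
opening: 0.0298
grip_force: 0.0
```

Emit:
jog_arm:
  series:
    - [[10, -30, -20], 0.12]
    - [[20, -60, -40], 0.24]
    - [[30, -90, -60], 0.36]
    - [[30, -110, -60], 0.48]
    - [[30, -110, -60], 0.6]

```text
clock: 6.85
tool_pos: [0.464, -0.1288, 0.2396]
tool_rot: [0.443, 0.897, -0.0, 0.001]
force: [-0.1, 0.6, -0.2]
opening: 0.0302
grip_force: 0.0
```

```bash
python3 - <<'E'
from h import *
a=snap('top','t4');b=snap('scene','s4');st()
spoons(a,z=.048,roi=(100,130,275,240))
cv2.imwrite('pics/c5.png',cv2.resize(np.hstack([a[120:260,100:290,::-1],b[180:320,330:480,::-1]]),None,fx=2.3,fy=2.3,interpolation=cv2.INTER_CUBIC))
E
```

```text
t 6.95 p [ 0.465  -0.1247  0.2383] F [-0.   0.6 -0.5] op 29.8 g 0.0 q [-0.18  0.21  0.4   1.95 -0.1   1.    0.93]
px [206. 170.] n 220 grip [0.629 0.201] bowl dir -83.0 len 0.137
px [202. 206.] n 185 grip [0.517 0.188] bowl dir 101.0 len 0.134
```

View pics/c5.png

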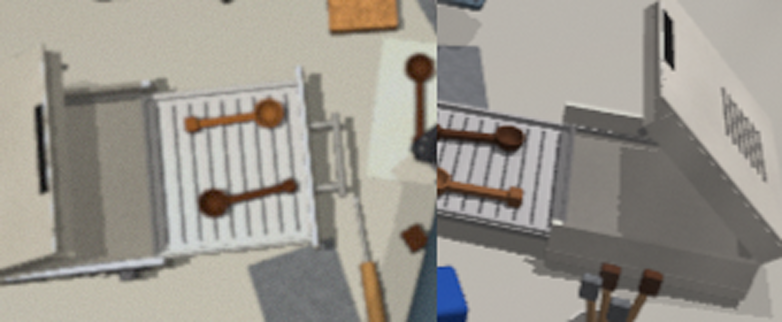

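Tray is out; both cured spoons lie on it (top px (206,170) and (202,206)). I'll check the finger bias in both views from this pose.

```bash
python3 - <<'E'
from h import *
p,M,s=axes();print(p)
for n,f in(('top','t4'),('scene','s4')):
    im=cv2.imread('pics/%s.png'%f)
    c=proj(n,[p,p+[0,0,.03]]).round(1);print(n,c.tolist())
    u,v=c[0].astype(int);k=im[v-40:v+40,u-45:u+45].copy()
    k=cv2.resize(k,None,fx=4.4,fy=4.4,interpolation=cv2.INTER_NEAREST)
    for q,col in zip(c,((0,0,255),(0,255,0))): cv2.circle(k,tuple(int(x) for x in (q-[u-45,v-40])*4.4),4,col,-1)
    cv2.imwrite('pics/k_%s.png'%n,k)
cv2.imwrite('pics/c6.png',np.hstack([cv2.imread('pics/k_top.png'),cv2.imread('pics/k_scene.png')]))
F=ray('top',[[168.3,162.2],[230.4,157],[238.3,225.7],[171.7,230.9]],.05);print(F.round(3),F.mean(0))
to([.629,.201,.15],7);to([.629,.201,.010],7)
E
```

```text
[ 0.46504962 -0.12469252  0.23834751]
top [[306.3, 209.6], [306.8, 208.1]]
scene [[265.9, 165.2], [265.8, 157.4]]
[[0.661 0.311 0.05 ]
 [0.672 0.108 0.05 ]
 [0.445 0.086 0.05 ]
 [0.435 0.3   0.05 ]] [0.55352488 0.20132351 0.05      ]
to [0.629 0.201 0.15 ] shift [156. 330.  88.] turn 0.54 yaw now 38.0
to [0.629 0.201 0.01 ] shift [156. 329. 228.] turn 0.54 yaw now 38.0
```

View pics/c6.png

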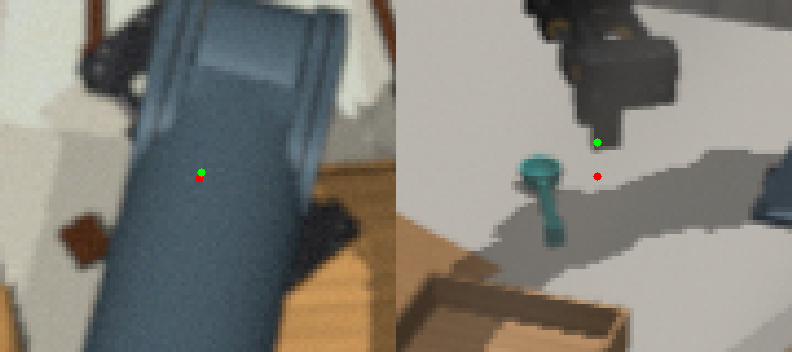

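Tips end ~26 mm above the reported TCP (left: top view hidden by the arm; right: tips at the green dot). The lateral position agrees. I'll approach the first cured spoon.

Emit:
jog_arm:
  series:
    - [[15, 35, 0], 0.12]
    - [[30, 70, 0], 0.24]
    - [[47, 105, 10], 0.36]
    - [[65, 140, 20], 0.48]
    - [[82, 175, 20], 0.54]
  hand: 50

```text
clock: 7.37
tool_pos: [0.5515, 0.052, 0.2158]
tool_rot: [0.661, 0.75, -0.001, -0.001]
force: [0.1, -0.7, -0.0]
opening: 0.05
grip_force: 0.0
```

```bash
python3 -c "
from h import *
st();to([.629,.201,.10],7);to([.629,.201,.016],7)"
```

```text
t 7.37 p [0.5515 0.052  0.2158] F [ 0.1 -0.7 -0. ] op 50.0 g 0.0 q [-0.47  0.37  0.38  1.8  -0.16  1.01  0.1 ]
to [0.629 0.201 0.1  ] shift [138.  96. 116.] turn 0.004 yaw now 7.2
to [0.629 0.201 0.016] shift [138.  96. 200.] turn 0.004 yaw now 7.2
```

Emit:
jog_arm:
  series:
    - [[30, 20, 15], 0]
    - [[60, 42, 40], 0]
    - [[92, 64, 75], 0]
    - [[122, 85, 105], 0]
    - [[138, 96, 130], 0]

```text
clock: 7.78
tool_pos: [0.628, 0.1962, 0.0932]
tool_rot: [0.658, 0.753, 0.001, -0.0]
force: [0.1, -0.7, 0.1]
opening: 0.0498
grip_force: 0.0
```

Emit:
jog_arm:
  series:
    - [[0, 0, 20], 0]
    - [[0, 0, 40], 0]
    - [[0, 0, 56], 0]
    - [[0, 0, 65], 0]
    - [[0, 0, 69], 0]

```text
clock: 8.2
tool_pos: [0.6259, 0.1931, 0.0236]
tool_rot: [0.66, 0.752, -0.001, -0.001]
force: [-0.3, -0.6, 1.3]
opening: 0.0501
grip_force: 0.0
```

Emit:
jog_arm:
  series:
    - [[0, 0, 0], 0]
    - [[0, 0, 0], 0]
    - [[0, 0, 0], 0]
    - [[0, 0, 0], 0]
    - [[0, 0, 0], 0]
  hand: 6

```text
clock: 8.62
tool_pos: [0.6279, 0.1932, 0.0266]
tool_rot: [0.661, 0.751, 0.001, 0.0]
force: [-0.3, 0.4, -0.3]
opening: 0.0187
grip_force: 0.0
```

```bash
python3 -c "
from h import *
st();to([.629,.201,.016],7);"
```

```text
t 8.62 p [0.6279 0.1932 0.0266] F [-0.3  0.4 -0.3] op 18.7 g 0.0 q [-0.55  0.78  0.28  1.63 -0.28  0.77 -0.02]
to [0.629 0.201 0.016] shift [ 8.  2. 11.] turn 0.005 yaw now 7.3
```

Emit:
jog_arm:
  series:
    - [[4, 1, 0], 0]
    - [[8, 1, 0], 0]
    - [[8, 1, 3], 0]
    - [[8, 1, 7], 0]
    - [[8, 1, 11], 0]
  hand: 50

```text
clock: 9.03
tool_pos: [0.6272, 0.2012, 0.0142]
tool_rot: [0.661, 0.751, -0.0, -0.0]
force: [-0.5, -0.5, 0.1]
opening: 0.0491
grip_force: 0.0
```

Emit:
jog_arm:
  series:
    - [[0, 0, 0], 0]
    - [[0, 0, 0], 0]
    - [[0, 0, 0], 0]
    - [[0, 0, 0], 0]
    - [[0, 0, 0], 0]
  hand: 6

```text
clock: 9.45
tool_pos: [0.6275, 0.2011, 0.0148]
tool_rot: [0.661, 0.751, 0.0, 0.0]
force: [-0.0, -0.1, -0.4]
opening: 0.0185
grip_force: 0.0
```

Emit:
jog_arm:
  series:
    - [[0, 0, 0], 0]
    - [[0, 0, 0], 0]
    - [[0, 0, 0], 0]

```text
clock: 9.7
tool_pos: [0.6275, 0.2011, 0.0148]
tool_rot: [0.661, 0.751, 0.0, 0.0]
force: [0.0, -0.3, 0.6]
opening: 0.0109
grip_force: 25.0
```

```bash
python3 -c "
from h import *
st();"
```

```text
t 9.7 p [0.6275 0.2011 0.0148] F [ 0.  -0.3  0.6] op 10.9 g 25.0 q [-0.56  0.8   0.27  1.63 -0.29  0.76 -0.03]
```

Emit:
jog_arm:
  series:
    - [[0, 0, -20], 0]
    - [[0, 0, -45], 0]
    - [[0, 0, -80], 0]
    - [[-20, -5, -100], 0]
    - [[-50, -20, -110], 0.04]

```text
clock: 10.12
tool_pos: [0.6166, 0.1531, 0.1281]
tool_rot: [0.674, 0.739, 0.004, 0.001]
force: [1.0, -0.3, 0.3]
opening: 0.0128
grip_force: 2.5
```

```bash
python3 -c "
from h import *
st();to([.458,-.232,.12],2.7);to([.458,-.232,-.011],2.7)"
```

```text
t 10.12 p [0.6166 0.1531 0.1281] F [ 1.  -0.3  0.3] op 12.8 g 2.5 q [-0.55  0.61  0.33  1.66 -0.24  0.91 -0.03]
to [ 0.458 -0.232  0.12 ] shift [-369. -194.    6.] turn 0.046 yaw now 5.3
to [ 0.458 -0.232 -0.011] shift [-369. -195.  137.] turn 0.046 yaw now 5.3
```

Emit:
jog_arm:
  series:
    - [[0, 0, 0], 0]
    - [[0, 0, 0], 0]
    - [[0, 0, 0], 0]
  hand: 2
  squeeze: 25

```text
clock: 10.37
tool_pos: [0.6137, 0.1494, 0.1246]
tool_rot: [0.676, 0.737, 0.0, -0.0]
force: [-0.3, -0.2, -0.5]
opening: 0.0022
grip_force: 0.0
```

```bash
python3 - <<'E'
from h import *
st();b=snap('scene','s5')
p,M,s=axes();u,v=proj('scene',p+[0,0,.03])[0].astype(int);print(u,v)
cv2.imwrite('pics/c7.png',cv2.resize(b[v-70:v+60,u-80:u+90,::-1],None,fx=4,fy=4,interpolation=cv2.INTER_CUBIC))
E
```

```text
t 10.37 p [0.6137 0.1494 0.1246] F [-0.3 -0.2 -0.5] op 2.2 g 0.0 q [-0.54  0.61  0.33  1.67 -0.24  0.91 -0.03]
332 229
```

View pics/c7.png

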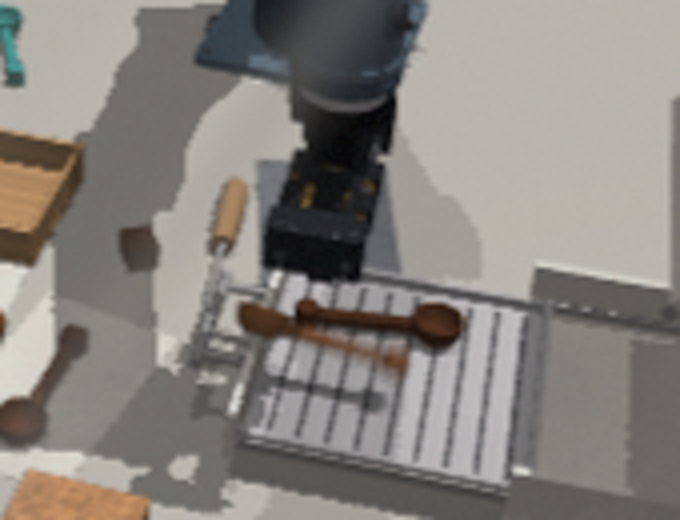

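The slackening happened and the spoon is in mid-air, falling onto the tray. I'll let it land, back off and look again.

Emit:
jog_arm:
  series:
    - [[-35, -20, -20], 0]
    - [[-70, -40, -40], 0]
    - [[-105, -60, -60], 0]
    - [[-140, -80, -80], 0]
    - [[-180, -100, -100], 0]
  hand: 50

```text
clock: 10.83
tool_pos: [0.5361, -0.0216, 0.2164]
tool_rot: [0.675, 0.738, -0.0, -0.0]
force: [0.5, -0.2, 0.3]
opening: 0.0334
grip_force: 0.0
```

Emit:
jog_arm:
  series:
    - [[-35, -20, 0], 0]
    - [[-70, -40, 0], 0]
    - [[-100, -50, 0], 0]
    - [[-100, -50, 0], 0]

```text
clock: 11.17
tool_pos: [0.4938, -0.1319, 0.2163]
tool_rot: [0.678, 0.735, -0.001, 0.001]
force: [0.8, -0.2, -0.1]
opening: 0.0503
grip_force: 0.0
```

```bash
python3 - <<'E'
from h import *
st();a=snap('top','t6');b=snap('scene','s6')
spoons(a,z=.048,roi=(100,130,275,240))
cv2.imwrite('pics/c8.png',cv2.resize(np.hstack([a[120:260,130:330,::-1],b[180:320,310:430,::-1]]),None,fx=2.4,fy=2.4,interpolation=cv2.INTER_CUBIC))
E
```

```text
t 11.17 p [ 0.4938 -0.1319  0.2163] F [ 0.8 -0.2 -0.1] op 50.3 g 0.0 q [-0.21  0.3   0.47  1.91 -0.16  0.97  0.4 ]
px [219. 174.] n 223 grip [0.614 0.157] bowl dir -79.3 len 0.128
px [202. 206.] n 187 grip [0.517 0.188] bowl dir 100.9 len 0.134
```

View pics/c8.png

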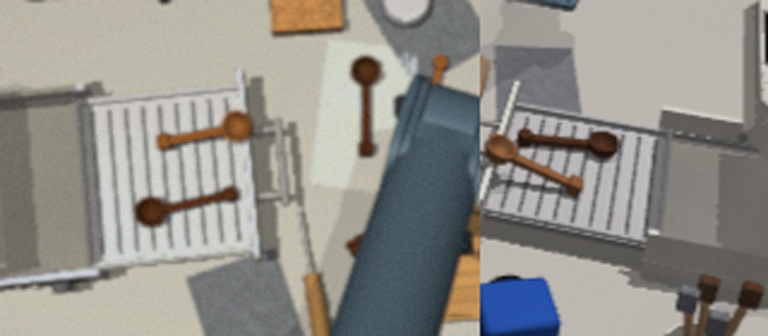

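The spoon leans: bowl on the front panel (229,172), tail on the floor (199,179). I'll measure the two ends at their own heights.

```bash
python3 - <<'E'
from h import *
tl=ray('top',[198.75,179.2],.05)[0];bw=ray('top',[228.75,172.5],.085)[0]
print(tl,bw,np.linalg.norm(bw-tl),'scene tri bowl',tri((310+502/2.4-200,180+148/2.4),(228.75,172.5)),tri((310+(574-480)/2.4,180+185/2.4),(198.75,179.2)),tri((310+(500-480)/2.4,180+148/2.4),(228.75,172.5)))
g=tl+(bw-tl)*.53;d=bw-tl;y=np.degrees(np.arctan2(d[1],d[0]))+90
print('grip',g.round(3),y);to([g[0],g[1],.12],y);to([g[0],g[1],.027],y)
E
```

```text
[0.60155187 0.21200343 0.05      ] [0.61335678 0.11065799 0.085     ] 0.1078668429683488 scene tri bowl (array([0.6116965 , 0.1115683 , 0.09111481]), np.float64(0.0030265217653304205)) (array([0.6016526 , 0.21210329, 0.04948287]), np.float64(4.6258508535693885e-05)) (array([0.61204243, 0.11031259, 0.09091628]), np.float64(0.0004092784697340306))
grip [0.608 0.158 0.069] 6.64398507217804
to [0.608 0.158 0.12 ] shift [273. 136.  96.] turn -0.03 yaw now 4.9
to [0.608 0.158 0.027] shift [273. 136. 189.] turn -0.03 yaw now 4.9
```

Emit:
jog_arm:
  series:
    - [[35, 17, 10], -0.03]
    - [[70, 35, 20], -0.03]
    - [[105, 52, 30], -0.03]
    - [[140, 70, 40], -0.03]
    - [[175, 87, 50], -0.03]

```text
clock: 11.68
tool_pos: [0.5678, 0.0615, 0.165]
tool_rot: [0.663, 0.749, 0.0, -0.001]
force: [0.0, -0.8, 1.7]
opening: 0.05
grip_force: 0.0
```

Emit:
jog_arm:
  series:
    - [[33, 16, 15], 0]
    - [[66, 33, 30], 0]
    - [[97, 49, 46], 0]
    - [[97, 49, 75], 0]
    - [[97, 49, 90], 0]

```text
clock: 12.1
tool_pos: [0.6025, 0.1652, 0.0722]
tool_rot: [0.661, 0.75, -0.001, -0.002]
force: [-0.5, -1.5, -0.1]
opening: 0.0498
grip_force: 0.0
```

```bash
python3 -c "
from h import *
st();to([.608,.158,.030],6.6)"
```

```text
t 12.1 p [0.6025 0.1652 0.0722] F [-0.5 -1.5 -0.1] op 49.8 g 0.0 q [-0.55  0.67  0.3   1.71 -0.26  0.81 -0.  ]
to [0.608 0.158 0.03 ] shift [-8.  5. 42.] turn 0.011 yaw now 7.2
```

Emit:
jog_arm:
  series:
    - [[-4, 2, 15], 0]
    - [[-4, 2, 28], 0]
    - [[-4, 2, 38], 0]
    - [[-4, 2, 38], 0]
    - [[-4, 2, 38], 0]

```text
clock: 12.52
tool_pos: [0.6071, 0.1546, 0.038]
tool_rot: [0.665, 0.747, -0.0, -0.0]
force: [-0.5, -0.3, 0.9]
opening: 0.0498
grip_force: 0.0
```

Emit:
jog_arm:
  series:
    - [[0, 0, 0], 0]
    - [[0, 0, 0], 0]
    - [[0, 0, 0], 0]
    - [[0, 0, 0], 0]
    - [[0, 0, 0], 0]
  hand: 2
  squeeze: 30

```text
clock: 12.93
tool_pos: [0.6074, 0.1547, 0.0386]
tool_rot: [0.665, 0.747, 0.0, 0.0]
force: [0.4, -0.1, 0.2]
opening: 0.0189
grip_force: 0.0
```

Emit:
jog_arm:
  series:
    - [[0, 0, 0], 0]
    - [[0, 0, 0], 0]
    - [[0, 0, 0], 0]
    - [[0, 0, 0], 0]

```text
clock: 13.27
tool_pos: [0.6073, 0.1547, 0.0383]
tool_rot: [0.665, 0.747, 0.0, 0.0]
force: [0.1, -0.4, 2.4]
opening: 0.0098
grip_force: 30.0
```

```bash
python3 -c "
from h import *
st()"
```

```text
t 13.27 p [0.6073 0.1547 0.0383] F [ 0.1 -0.4  2.4] op 9.8 g 30.0 q [-0.52  0.72  0.29  1.72 -0.28  0.74  0.02]
```

Emit:
jog_arm:
  series:
    - [[0, 0, 0], 0]
    - [[0, 0, 0], 0]
    - [[0, 0, 4], 0]
    - [[0, 0, 8], 0]
    - [[0, 0, 9], 0]
  hand: 30

```text
clock: 13.68
tool_pos: [0.6063, 0.1544, 0.028]
tool_rot: [0.664, 0.747, -0.001, -0.0]
force: [-0.4, 0.1, 0.5]
opening: 0.0301
grip_force: 0.0
```

Emit:
jog_arm:
  series:
    - [[0, 0, 0], 0]
    - [[0, 0, 0], 0]
    - [[0, 0, 0], 0]
    - [[0, 0, 0], 0]
    - [[0, 0, 0], 0]
  hand: 2

```text
clock: 14.1
tool_pos: [0.6071, 0.1546, 0.0291]
tool_rot: [0.665, 0.747, 0.0, 0.0]
force: [-0.0, 0.3, -0.4]
opening: 0.0124
grip_force: 29.9
```

Emit:
jog_arm:
  series:
    - [[0, 0, -10], 0]
    - [[0, 0, -25], 0]
    - [[0, 0, -45], 0]
    - [[0, 0, -70], 0]
    - [[0, 0, -90], 0]

```text
clock: 14.52
tool_pos: [0.6075, 0.1545, 0.1214]
tool_rot: [0.665, 0.747, 0.001, 0.0]
force: [1.4, -0.3, 0.1]
opening: 0.0125
grip_force: 29.9
```

```bash
python3 -c "
from h import *
st();to([.458,-.232,.12],2.7);to([.458,-.232,-.011],2.7)"
```

```text
t 14.52 p [0.6075 0.1545 0.1214] F [ 1.4 -0.3  0.1] op 12.5 g 29.9 q [-0.55  0.61  0.33  1.68 -0.24  0.89 -0.01]
to [ 0.458 -0.232  0.12 ] shift [-366. -194.    1.] turn 0.07 yaw now 6.7
to [ 0.458 -0.232 -0.011] shift [-366. -194.  132.] turn 0.07 yaw now 6.7
```

Emit:
jog_arm:
  series:
    - [[-33, -18, 0], 0]
    - [[-66, -35, 0], 0.02]
    - [[-99, -53, 0], 0.04]
    - [[-133, -70, 0], 0.07]
    - [[-166, -88, 0], 0.07]

```text
clock: 14.93
tool_pos: [0.5386, -0.0221, 0.1201]
tool_rot: [0.691, 0.723, 0.001, 0.0]
force: [0.6, -0.5, -1.2]
opening: 0.0124
grip_force: 30.0
```

Emit:
jog_arm:
  series:
    - [[-33, -17, 0], 0]
    - [[-66, -33, 0], 0]
    - [[-99, -50, 0], 0]
    - [[-133, -66, 0], 0]
    - [[-166, -83, 0], 0]

```text
clock: 15.35
tool_pos: [0.4635, -0.192, 0.1201]
tool_rot: [0.69, 0.724, 0.0, 0.001]
force: [1.0, -0.4, -0.7]
opening: 0.0122
grip_force: 29.9
```

```bash
python3 -c "
from h import *
st();to([.460,-.232,.04],2.7);to([.460,-.232,-.009],2.7)"
```

```text
t 15.35 p [ 0.4635 -0.192   0.1201] F [ 1.  -0.4 -0.7] op 12.2 g 29.9 q [-0.02  0.42  0.4   2.01 -0.24  0.75  0.57]
to [ 0.46  -0.232  0.04 ] shift [-40.  -5.  80.] turn -0.0 yaw now 2.7
to [ 0.46  -0.232 -0.009] shift [-40.  -6. 129.] turn -0.0 yaw now 2.7
```

Emit:
jog_arm:
  series:
    - [[-15, -6, 25], 0]
    - [[-33, -11, 50], 0]
    - [[-33, -11, 75], 0]
    - [[-33, -11, 95], 0]
    - [[-33, -11, 105], 0]

```text
clock: 15.77
tool_pos: [0.4535, -0.2237, 0.0127]
tool_rot: [0.691, 0.723, -0.0, -0.001]
force: [-0.4, -0.1, -0.8]
opening: 0.0126
grip_force: 29.9
```

```bash
python3 - <<'E'
from h import *
st();b=snap('scene','s7')
p,M,s=axes();u,v=proj('scene',p+[0,0,.03])[0].astype(int);print(u,v)
cv2.imwrite('pics/c9.png',cv2.resize(b[v-50:v+50,u-60:u+60,::-1],None,fx=4,fy=4,interpolation=cv2.INTER_CUBIC))
E
```

```text
t 15.77 p [ 0.4535 -0.2237  0.0127] F [-0.4 -0.1 -0.8] op 12.6 g 29.9 q [ 0.13  0.62  0.3   2.04 -0.35  0.53  0.73]
242 204
```

View pics/c9.png

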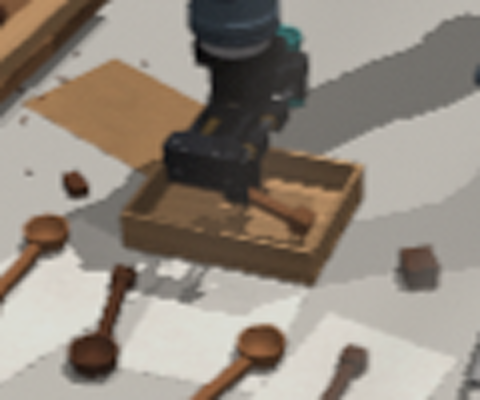

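The spoon is inside the box walls, tail toward the right wall; shift slightly and release.

Emit:
jog_arm:
  series:
    - [[-4, 0, 3], 0]
    - [[-8, 0, 6], 0]
    - [[-8, 0, 8], 0]

```text
clock: 16.07
tool_pos: [0.456, -0.2333, 0.0071]
tool_rot: [0.691, 0.723, 0.0, 0.001]
force: [0.7, -0.9, -0.9]
opening: 0.0128
grip_force: 29.9
```

Emit:
jog_arm:
  series:
    - [[0, 0, 0], 0]
    - [[0, 0, 0], 0]
    - [[0, 0, 0], 0]
    - [[0, 0, 0], 0]
    - [[0, 0, -10], 0]
  hand: 28

```text
clock: 16.48
tool_pos: [0.454, -0.2311, 0.0154]
tool_rot: [0.69, 0.724, -0.0, -0.001]
force: [-0.6, -1.1, -0.1]
opening: 0.0279
grip_force: 0.0
```

Emit:
jog_arm:
  series:
    - [[0, 0, -40], 0]
    - [[0, 0, -80], 0]
    - [[0, 0, -120], 0]
    - [[35, 10, -130], 0]
    - [[72, 20, -130], 0]
  hand: 50

```text
clock: 16.9
tool_pos: [0.4739, -0.1612, 0.1507]
tool_rot: [0.692, 0.721, 0.002, 0.004]
force: [1.4, 1.1, -0.6]
opening: 0.05
grip_force: 0.0
```

```bash
python3 -c "
from h import *
st();to([.517,.188,.10],11);to([.517,.188,.015],11)"
```

```text
t 16.9 p [ 0.4739 -0.1612  0.1507] F [ 1.4  1.1 -0.6] op 50.0 g 0.0 q [-0.1   0.37  0.42  2.   -0.2   0.81  0.47]
to [0.517 0.188 0.1  ] shift [347.  57.  50.] turn -0.151 yaw now 2.4
to [0.517 0.188 0.015] shift [347.  56. 135.] turn -0.151 yaw now 2.4
```

Emit:
jog_arm:
  series:
    - [[36, 6, 0], -0.05]
    - [[72, 12, 0], -0.1]
    - [[109, 18, 0], -0.15]
    - [[146, 24, 0], -0.15]
    - [[183, 30, 0], -0.15]

```text
clock: 17.32
tool_pos: [0.4928, 0.0271, 0.1471]
tool_rot: [0.634, 0.773, 0.0, 0.0]
force: [0.7, -0.3, -0.2]
opening: 0.05
grip_force: 0.0
```

```bash
python3 - <<'E'
from h import *
st();to([.517,.188,.10],11);to([.517,.188,.015],11)
a=snap('top','t8');spoons(a,z=.048,roi=(100,130,262,240));spoons(a,roi=(263,130,400,205))
E
```

```text
t 17.32 p [0.4928 0.0271 0.1471] F [ 0.7 -0.3 -0.2] op 50.0 g 0.0 q [-0.41  0.36  0.33  2.01 -0.16  0.8   0.2 ]
to [0.517 0.188 0.1  ] shift [153.  55.  47.] turn 0.005 yaw now 11.3
to [0.517 0.188 0.015] shift [153.  55. 132.] turn 0.005 yaw now 11.3
px [201. 206.] n 181 grip [0.517 0.19 ] bowl dir 100.7 len 0.131
px [308. 166.] n 204 grip [ 0.653 -0.151] bowl dir 165.0 len 0.138
px [282. 158.] n 160 grip [ 0.657 -0.061] bowl dir -1.7 len 0.133
px [347. 167.] n 175 grip [ 0.622 -0.279] bowl dir 13.8 len 0.137
px [382. 187.] n 202 grip [ 0.578 -0.39 ] bowl dir -178.8 len 0.132
```

Emit:
jog_arm:
  series:
    - [[34, 13, 8], 0]
    - [[68, 26, 16], 0]
    - [[102, 38, 25], 0]
    - [[132, 47, 40], 0]
    - [[150, 53, 70], 0]

```text
clock: 17.78
tool_pos: [0.5179, 0.1881, 0.0785]
tool_rot: [0.633, 0.774, 0.004, 0.001]
force: [0.3, 0.3, 0.3]
opening: 0.0501
grip_force: 0.0
```

Emit:
jog_arm:
  series:
    - [[0, 0, 25], 0]
    - [[0, 0, 40], 0]
    - [[0, 0, 50], 0]
    - [[0, 0, 55], 0]
    - [[0, 0, 55], 0]
  hand: 40

```text
clock: 18.2
tool_pos: [0.5154, 0.1822, 0.0209]
tool_rot: [0.634, 0.773, -0.0, -0.0]
force: [0.1, 0.9, -0.3]
opening: 0.0401
grip_force: 0.0
```

```bash
python3 -c "
from h import *
st();to([.517,.189,.015],11)"
```

```text
t 18.2 p [0.5154 0.1822 0.0209] F [ 0.1  0.9 -0.3] op 40.1 g 0.0 q [-0.59  0.64  0.22  1.93 -0.24  0.6  -0.02]
to [0.517 0.189 0.015] shift [6. 3. 6.] turn 0.004 yaw now 11.3
```

Emit:
jog_arm:
  series:
    - [[6, 2, 3], 0]
    - [[6, 2, 6], 0]
    - [[6, 2, 6], 0]

```text
clock: 18.45
tool_pos: [0.5167, 0.1899, 0.0155]
tool_rot: [0.634, 0.773, 0.001, 0.0]
force: [-0.9, -0.3, 0.3]
opening: 0.0402
grip_force: 0.0
```

Emit:
jog_arm:
  series:
    - [[0, 0, 0], 0]
    - [[0, 0, 0], 0]
    - [[0, 0, 0], 0]
    - [[0, 0, 0], 0]
    - [[0, 0, 0], 0]
  hand: 2

```text
clock: 18.87
tool_pos: [0.5165, 0.1891, 0.0156]
tool_rot: [0.634, 0.773, 0.0, 0.0]
force: [-4.6, -1.7, 20.7]
opening: 0.0086
grip_force: 10.5
```

Emit:
jog_arm:
  series:
    - [[0, 0, 0], 0]
    - [[0, 0, 0], 0]
    - [[0, 0, -5], 0]
    - [[0, 0, -20], 0]
    - [[0, 0, -45], 0]

```text
clock: 19.28
tool_pos: [0.5144, 0.1883, 0.059]
tool_rot: [0.634, 0.773, -0.002, -0.001]
force: [-0.2, 0.2, 0.2]
opening: 0.0018
grip_force: 0.0
```

Emit:
jog_arm:
  series:
    - [[0, 0, -35], 0]
    - [[0, 0, -65], 0]
    - [[-20, 0, -75], 0]
    - [[-55, 0, -75], 0.04]
    - [[-92, 0, -75], 0.08]

```text
clock: 19.7
tool_pos: [0.535, 0.0997, 0.1365]
tool_rot: [0.664, 0.748, 0.001, 0.0]
force: [0.2, -0.5, -0.1]
opening: 0.002
grip_force: 0.0
```

```bash
python3 -c "
from h import *
st();to([.394,-.236,.12],2.7)"
```

```text
t 19.7 p [0.535  0.0997 0.1365] F [ 0.2 -0.5 -0.1] op 2.0 g 0.0 q [-0.52  0.45  0.32  1.89 -0.19  0.82  0.03]
to [ 0.394 -0.236  0.12 ] shift [-317. -180.   16.] turn 0.072 yaw now 6.8
```

The grip slid off the top of the handle, so the true tip is ~32 mm above the reading and I must go ~8 mm lower. I'll re-measure the spoon.

Emit:
jog_arm:
  series:
    - [[-40, 0, -10], 0]
    - [[-80, 0, -20], 0]
    - [[-110, 0, -20], 0]
    - [[-110, 0, -20], -0.05]
  hand: 40

```text
clock: 20.03
tool_pos: [0.5478, -0.019, 0.1564]
tool_rot: [0.649, 0.76, -0.001, 0.002]
force: [-0.8, 0.7, 0.2]
opening: 0.0266
grip_force: 0.0
```

```bash
cat >> h.py <<'E'
def goto(P,yaw):
    p,M,s=axes();to([P[0],P[1],p[2]],yaw);to(P,yaw)
E
python3 - <<'E'
from h import *
st();a=snap('top','t9');spoons(a,z=.048,roi=(100,130,275,240),lo=60);goto([.517,.189,.009],11)
E
```

```text
t 20.03 p [ 0.5478 -0.019   0.1564] F [-0.8  0.7  0.2] op 26.6 g 0.0 q [-0.32  0.43  0.35  1.87 -0.18  0.87  0.27]
px [257. 132.] n 74 grip [0.756 0.017] bowl dir 90.8 len 0.093
px [202. 205.] n 184 grip [0.518 0.188] bowl dir 100.3 len 0.134
to [0.517 0.189 0.156] shift [206.   4.  -0.] turn -0.027 yaw now 9.4
to [0.517 0.189 0.009] shift [207.   3. 146.] turn -0.027 yaw now 9.4
```

Emit:
jog_arm:
  series:
    - [[40, 1, 5], -0.03]
    - [[80, 2, 10], -0.03]
    - [[120, 3, 15], -0.03]
    - [[160, 4, 22], -0.03]
    - [[195, 4, 40], -0.03]

```text
clock: 20.5
tool_pos: [0.519, 0.1871, 0.1165]
tool_rot: [0.634, 0.774, 0.002, 0.0]
force: [1.0, -0.0, -0.6]
opening: 0.04
grip_force: 0.0
```

Emit:
jog_arm:
  series:
    - [[11, 0, 30], 0]
    - [[11, 0, 60], 0]
    - [[11, 0, 85], 0]
    - [[11, 0, 95], 0]
    - [[11, 0, 95], 0]

```text
clock: 20.92
tool_pos: [0.5143, 0.1933, 0.018]
tool_rot: [0.634, 0.773, -0.002, -0.001]
force: [-0.3, 0.3, -0.4]
opening: 0.0401
grip_force: 0.0
```

```bash
python3 -c "
from h import *
st();to([.518,.188,.008],10.5)"
```

```text
t 20.92 p [0.5143 0.1933 0.018 ] F [-0.3  0.3 -0.4] op 40.1 g 0.0 q [-0.61  0.65  0.22  1.92 -0.24  0.6  -0.04]
to [0.518 0.188 0.008] shift [-6.  3. 10.] turn 0.014 yaw now 11.3
```

Emit:
jog_arm:
  series:
    - [[-6, 2, 4], 0.01]
    - [[-6, 2, 8], 0.01]
    - [[-6, 2, 11], 0.01]
    - [[-6, 2, 11], 0.01]

```text
clock: 21.25
tool_pos: [0.5201, 0.1878, 0.0096]
tool_rot: [0.638, 0.77, 0.0, 0.0]
force: [0.4, 0.6, 0.9]
opening: 0.0403
grip_force: 0.0
```

Emit:
jog_arm:
  series:
    - [[0, 0, 0], 0]
    - [[0, 0, 0], 0]
    - [[0, 0, 0], 0]
    - [[0, 0, 0], 0]
    - [[0, 0, 0], 0]
  hand: 2

```text
clock: 21.67
tool_pos: [0.5197, 0.188, 0.0093]
tool_rot: [0.638, 0.77, 0.0, 0.0]
force: [0.0, -0.4, 1.1]
opening: 0.0125
grip_force: 30.0
```

Emit:
jog_arm:
  series:
    - [[0, 0, 0], 0]
    - [[0, 0, 0], 0]
    - [[0, 0, 0], 0]

```text
clock: 21.92
tool_pos: [0.5197, 0.188, 0.0093]
tool_rot: [0.638, 0.77, 0.0, -0.0]
force: [-0.5, -0.2, 3.5]
opening: 0.0123
grip_force: 30.0
```

```bash
python3 -c "
from h import *
st()"
```

```text
t 21.92 p [0.5197 0.188  0.0093] F [-0.5 -0.2  3.5] op 12.3 g 30.0 q [-0.59  0.67  0.22  1.92 -0.25  0.58 -0.03]
```

Emit:
jog_arm:
  series:
    - [[0, 0, -20], 0]
    - [[0, 0, -55], 0]
    - [[0, 0, -90], 0]
    - [[-15, -5, -115], 0]
    - [[-50, -20, -125], 0.04]

```text
clock: 22.33
tool_pos: [0.5125, 0.1403, 0.1377]
tool_rot: [0.65, 0.76, 0.004, 0.001]
force: [0.7, 0.1, -0.1]
opening: 0.013
grip_force: 30.0
```

```bash
python3 -c "
from h import *
st();to([.396,-.236,.12],2.7)"
```

```text
t 22.33 p [0.5125 0.1403 0.1377] F [ 0.7  0.1 -0.1] op 13.0 g 30.0 q [-0.59  0.43  0.31  1.93 -0.18  0.8  -0.03]
to [ 0.396 -0.236  0.12 ] shift [-354. -173.   15.] turn 0.107 yaw now 8.8
```

Emit:
jog_arm:
  series:
    - [[-35, -17, 0], 0.03]
    - [[-70, -34, 0], 0.06]
    - [[-105, -51, 0], 0.08]
    - [[-140, -68, 0], 0.1]
    - [[-175, -85, 0], 0.1]

```text
clock: 22.75
tool_pos: [0.45, -0.0522, 0.1341]
tool_rot: [0.691, 0.723, 0.0, 0.0]
force: [1.1, -0.2, 0.2]
opening: 0.0125
grip_force: 30.0
```

Emit:
jog_arm:
  series:
    - [[-35, -14, 0], 0]
    - [[-70, -28, 0], 0]
    - [[-105, -42, 0], 0]
    - [[-140, -56, 0], 0]
    - [[-165, -66, 0], 0]

```text
clock: 23.17
tool_pos: [0.3911, -0.2216, 0.1342]
tool_rot: [0.691, 0.723, -0.0, 0.0]
force: [0.2, 0.3, -0.5]
opening: 0.0127
grip_force: 30.0
```

```bash
python3 -c "
from h import *
st();to([.396,-.236,-.013],2.7)"
```

```text
t 23.17 p [ 0.3911 -0.2216  0.1342] F [ 0.2  0.3 -0.5] op 12.7 g 30.0 q [ 0.03  0.32  0.46  2.13 -0.21  0.74  0.67]
to [ 0.396 -0.236 -0.013] shift [-14.   4. 147.] turn -0.003 yaw now 2.5
```

Emit:
jog_arm:
  series:
    - [[-9, 6, 35], 0]
    - [[-9, 6, 70], 0]
    - [[-9, 6, 100], 0]
    - [[-9, 6, 120], 0]
    - [[-9, 6, 130], 0]

```text
clock: 23.58
tool_pos: [0.3974, -0.2266, 0.0017]
tool_rot: [0.69, 0.723, -0.001, -0.002]
force: [-0.5, 0.5, -0.4]
opening: 0.0121
grip_force: 30.0
```

Emit:
jog_arm:
  series:
    - [[0, 0, 8], 0]
    - [[0, 0, 14], 0]
    - [[0, 0, 14], 0]

```text
clock: 23.83
tool_pos: [0.3993, -0.2272, -0.0101]
tool_rot: [0.69, 0.724, 0.0, 0.0]
force: [-0.2, 0.1, -0.1]
opening: 0.0123
grip_force: 30.0
```

```bash
python3 -c "
from h import *
st()"
```

```text
t 23.83 p [ 0.3993 -0.2272 -0.0101] F [-0.2  0.1 -0.1] op 12.3 g 30.0 q [ 0.19  0.62  0.28  2.16 -0.41  0.42  0.85]
```

Emit:
jog_arm:
  series:
    - [[0, 0, 4], 0]
    - [[0, 0, 7], 0]
    - [[0, 0, 7], 0]

```text
clock: 24.08
tool_pos: [0.3994, -0.2272, -0.0167]
tool_rot: [0.69, 0.724, 0.0, 0.0]
force: [0.0, -0.4, -0.6]
opening: 0.0122
grip_force: 30.0
```

Emit:
jog_arm:
  series:
    - [[0, 0, 0], 0]
    - [[0, 0, 0], 0]
    - [[0, 0, 0], 0]
    - [[0, 0, 0], 0]
    - [[0, 0, -10], 0]
  hand: 28

```text
clock: 24.5
tool_pos: [0.3982, -0.2267, -0.0075]
tool_rot: [0.69, 0.724, -0.0, -0.001]
force: [-0.3, 1.0, -0.2]
opening: 0.0278
grip_force: 0.0
```

Emit:
jog_arm:
  series:
    - [[0, 0, -40], 0]
    - [[0, 0, -80], 0]
    - [[0, 0, -120], 0.12]
    - [[0, 20, -140], 0.24]
    - [[-20, 45, -140], 0.36]

```text
clock: 24.92
tool_pos: [0.4469, -0.2431, 0.1381]
tool_rot: [0.81, 0.587, 0.003, 0.001]
force: [1.0, -0.9, -0.4]
opening: 0.028
grip_force: 0.0
```

Emit:
jog_arm:
  series:
    - [[-20, 25, 0], 0.12]
    - [[-40, 50, 0], 0.24]
    - [[-60, 75, 0], 0.36]
    - [[-70, 90, 0], 0.48]
    - [[-70, 90, 0], 0.6]
  hand: 50

```text
clock: 25.33
tool_pos: [0.5107, -0.3429, 0.1343]
tool_rot: [0.948, 0.32, 0.0, 0.002]
force: [-0.9, 0.3, -0.4]
opening: 0.0498
grip_force: 0.0
```

Emit:
jog_arm:
  series:
    - [[0, 0, 0], 0.12]
    - [[0, 0, 0], 0.24]
    - [[0, 0, 0], 0.36]
    - [[0, 0, 0], 0.48]
    - [[0, 0, 0], 0.6]

```text
clock: 25.75
tool_pos: [0.509, -0.339, 0.1339]
tool_rot: [1.0, 0.026, 0.0, -0.0]
force: [0.2, 0.3, 0.8]
opening: 0.0503
grip_force: 0.0
```

```bash
python3 - <<'E'
from h import *
st();goto([.578,-.390,-.028],91.2);a=snap('top','t10');spoons(a,roi=(263,130,420,215));cv2.imwrite('pics/t10b.png',cv2.resize(a[120:270,240:420,::-1],None,fx=4,fy=4))
E
```

```text
t 25.75 p [ 0.509  -0.339   0.1339] F [0.2 0.3 0.8] op 50.3 g 0.0 q [-0.05  0.7   0.83  1.74 -0.6   0.99 -0.5 ]
to [ 0.578 -0.39   0.134] shift [66. 55.  0.] turn 0.031 yaw now -87.0
to [ 0.578 -0.39  -0.028] shift [ 66.  55. 162.] turn 0.031 yaw now -87.0
px [308. 166.] n 205 grip [ 0.654 -0.152] bowl dir 165.0 len 0.137
px [282. 159.] n 163 grip [ 0.657 -0.061] bowl dir -1.5 len 0.133
px [345. 162.] n 138 grip [ 0.642 -0.274] bowl dir 12.6 len 0.095
```

Emit:
jog_arm:
  series:
    - [[25, 20, 15], 0.03]
    - [[45, 40, 40], 0.03]
    - [[66, 55, 70], 0.03]
    - [[66, 55, 105], 0.03]
    - [[66, 55, 130], 0.03]

```text
clock: 26.22
tool_pos: [0.5783, -0.3901, 0.0007]
tool_rot: [1.0, 0.016, -0.0, -0.001]
force: [-0.9, 0.3, 0.0]
opening: 0.05
grip_force: 0.0
```

Emit:
jog_arm:
  series:
    - [[0, 0, 12], 0]
    - [[0, 0, 22], 0]
    - [[0, 0, 28], 0]
    - [[0, 0, 28], 0]
  hand: 40

```text
clock: 26.55
tool_pos: [0.5782, -0.3903, -0.0247]
tool_rot: [1.0, 0.014, 0.0, -0.0]
force: [-0.1, -0.7, -0.4]
opening: 0.0399
grip_force: 0.0
```

```bash
python3 -c "
from h import *
st();to([.578,-.390,-.028],91.2)"
```

```text
t 26.55 p [ 0.5782 -0.3903 -0.0247] F [-0.1 -0.7 -0.4] op 39.9 g 0.0 q [ 0.12  1.01  0.68  1.53 -0.76  0.88 -0.47]
to [ 0.578 -0.39  -0.028] shift [-0. -0.  3.] turn 0.008 yaw now -88.4
```

Emit:
jog_arm:
  series:
    - [[0, 0, 3], 0]
    - [[0, 0, 3], 0]
    - [[0, 0, 3], 0]
    - [[0, 0, 3], 0]
    - [[0, 0, 3], 0]
  hand: 2

```text
clock: 26.97
tool_pos: [0.5786, -0.3907, -0.0271]
tool_rot: [1.0, 0.014, 0.0, 0.0]
force: [-0.8, 0.8, 2.6]
opening: 0.0123
grip_force: 30.0
```

Emit:
jog_arm:
  series:
    - [[0, 0, 0], 0]
    - [[0, 0, 0], 0]

```text
clock: 27.13
tool_pos: [0.5786, -0.3907, -0.0271]
tool_rot: [1.0, 0.014, 0.0, 0.0]
force: [-1.1, 1.4, 5.9]
opening: 0.0125
grip_force: 30.0
```

Emit:
jog_arm:
  series:
    - [[0, 0, -10], 0]
    - [[0, 0, -30], 0]
    - [[0, 0, -60], 0]
    - [[0, 0, -100], 0]
    - [[0, 0, -130], 0]

```text
clock: 27.55
tool_pos: [0.5781, -0.391, 0.1049]
tool_rot: [1.0, 0.014, 0.0, 0.001]
force: [1.5, -0.6, 0.1]
opening: 0.0124
grip_force: 30.0
```

```bash
cat >> h.py <<'E'
def lane(k):  # TCP targets on tray: unit-y offset k mm
    a=np.radians(3.2); c=np.array([.556,.204]); return c+k/1000*np.array([-np.sin(a),np.cos(a)])
E
python3 -c "
from h import *
st();print(lane(69));goto([*lane(69),.013],93.2)"
```

```text
t 27.55 p [ 0.5781 -0.391   0.1049] F [ 1.5 -0.6  0.1] op 12.4 g 30.0 q [ 0.06  0.86  0.79  1.5  -0.66  1.06 -0.54]
[0.55214832 0.27289241]
to [0.552 0.273 0.105] shift [  -8. -664.   -1.] turn -0.028 yaw now -88.4
to [0.552 0.273 0.013] shift [  -8. -664.   91.] turn -0.028 yaw now -88.4
```

Emit:
jog_arm:
  series:
    - [[0, -40, 0], 0]
    - [[0, -80, 0], -0.03]
    - [[0, -120, 0], -0.03]
    - [[0, -160, 0], -0.03]
    - [[0, -200, 0], -0.03]

```text
clock: 27.97
tool_pos: [0.5721, -0.1887, 0.1025]
tool_rot: [1.0, 0.029, 0.0, -0.0]
force: [1.5, 0.8, 0.9]
opening: 0.0125
grip_force: 30.0
```

Emit:
jog_arm:
  series:
    - [[0, -40, 0], 0]
    - [[0, -80, 0], 0]
    - [[0, -120, 0], 0]
    - [[0, -160, 0], 0]
    - [[0, -200, 0], 0]

```text
clock: 28.38
tool_pos: [0.5605, 0.011, 0.1025]
tool_rot: [1.0, 0.029, 0.0, -0.0]
force: [0.7, -0.1, -1.0]
opening: 0.0127
grip_force: 30.0
```

Emit:
jog_arm:
  series:
    - [[0, -40, 0], 0]
    - [[0, -80, 0], 0]
    - [[0, -120, 0], 0]
    - [[0, -150, 0], 0]
    - [[0, -170, 0], 0]

```text
clock: 28.8
tool_pos: [0.5503, 0.1835, 0.1021]
tool_rot: [1.0, 0.031, -0.0, -0.001]
force: [0.1, -0.3, -0.3]
opening: 0.0125
grip_force: 30.0
```

```bash
python3 -c "
from h import *
st();goto([*lane(69),.013],93.2)"
```

```text
t 28.8 p [0.5503 0.1835 0.1021] F [ 0.1 -0.3 -0.3] op 12.5 g 30.0 q [-0.99  0.71  0.85  1.84 -0.67  0.91 -1.33]
to [0.552 0.273 0.102] shift [  7. -89.   0.] turn 0.007 yaw now -86.4
to [0.552 0.273 0.013] shift [  7. -89.  89.] turn 0.007 yaw now -86.4
```

Emit:
jog_arm:
  series:
    - [[4, -35, 0], 0]
    - [[6, -65, 10], 0]
    - [[7, -86, 30], 0]
    - [[7, -87, 55], 0]
    - [[7, -87, 75], 0]

```text
clock: 29.22
tool_pos: [0.5522, 0.2686, 0.0258]
tool_rot: [1.0, 0.031, -0.0, -0.0]
force: [-0.8, -0.4, 0.3]
opening: 0.0127
grip_force: 30.0
```

Emit:
jog_arm:
  series:
    - [[0, 0, 8], 0]
    - [[0, 0, 13], 0]
    - [[0, 0, 15], 0]
    - [[0, 0, 15], 0]

```text
clock: 29.55
tool_pos: [0.5538, 0.2658, 0.0128]
tool_rot: [1.0, 0.029, 0.0, -0.0]
force: [0.4, 0.8, -0.5]
opening: 0.0124
grip_force: 30.0
```

```bash
python3 -c "
from h import *
st();goto([*lane(69),.013],93.2)"
```

```text
t 29.55 p [0.5538 0.2658 0.0128] F [ 0.4  0.8 -0.5] op 12.4 g 30.0 q [-1.02  0.87  0.74  1.78 -0.79  0.82 -1.4 ]
to [0.552 0.273 0.013] shift [-1. -7.  0.] turn 0.001 yaw now -86.7
to [0.552 0.273 0.013] shift [-1. -7. -0.] turn 0.001 yaw now -86.7
```

Nudge, lower and release; then back off toward spoon C.

Emit:
jog_arm:
  series:
    - [[0, -3, 0], 0]
    - [[0, -6, 1], 0]
    - [[0, -6, 2], 0]

```text
clock: 29.8
tool_pos: [0.5532, 0.2735, 0.0108]
tool_rot: [1.0, 0.029, 0.001, -0.001]
force: [0.3, 1.4, -0.9]
opening: 0.0125
grip_force: 30.0
```

Emit:
jog_arm:
  series:
    - [[0, 0, 0], 0]
    - [[0, 0, 0], 0]
    - [[0, 0, 0], 0]
    - [[0, 0, 0], 0]
    - [[0, 0, -8], 0]
  hand: 26

```text
clock: 30.22
tool_pos: [0.5517, 0.2717, 0.0172]
tool_rot: [1.0, 0.029, -0.001, 0.0]
force: [-0.1, 0.6, -0.4]
opening: 0.026
grip_force: 0.0
```

Emit:
jog_arm:
  series:
    - [[0, 0, -35], 0]
    - [[0, 0, -70], 0]
    - [[0, 20, -95], 0]
    - [[0, 60, -100], 0]
    - [[0, 100, -100], 0]

```text
clock: 30.63
tool_pos: [0.5602, 0.1729, 0.1209]
tool_rot: [1.0, 0.031, 0.002, -0.001]
force: [1.7, -1.5, -0.0]
opening: 0.026
grip_force: 0.0
```

Emit:
jog_arm:
  series:
    - [[0, 40, 0], 0]
    - [[0, 80, 0], 0]
    - [[0, 120, 0], 0]
    - [[0, 160, 0], 0]
    - [[0, 200, 0], 0]
  hand: 50

```text
clock: 31.05
tool_pos: [0.57, -0.0293, 0.1188]
tool_rot: [1.0, 0.029, 0.0, -0.0]
force: [0.7, 0.3, -0.3]
opening: 0.0499
grip_force: 0.0
```

```bash
python3 - <<'E'
from h import *
st();a=snap('top','t11');spoons(a,roi=(263,130,420,215));spoons(a,z=.048,roi=(100,150,262,240));goto([.622,-.279,-.028],104)
E
```

```text
t 31.05 p [ 0.57   -0.0293  0.1188] F [ 0.7  0.3 -0.3] op 49.9 g 0.0 q [-0.64  0.66  0.86  1.86 -0.63  0.92 -0.99]
px [309. 165.] n 173 grip [ 0.653 -0.153] bowl dir 166.6 len 0.137
px [347. 167.] n 173 grip [ 0.622 -0.279] bowl dir 14.1 len 0.137
px [415. 176.] n 106 grip [ 0.6   -0.501] bowl dir 173.1 len 0.053
px [335. 209.] n 229 grip [ 0.494 -0.231] bowl dir 91.5 len 0.191
px [180. 198.] n 227 grip [0.553 0.274] bowl dir -176.9 len 0.133
to [ 0.622 -0.279  0.12 ] shift [ 41. 241.   2.] turn -0.198 yaw now -87.3
to [ 0.622 -0.279 -0.028] shift [ 41. 240. 150.] turn -0.198 yaw now -87.3
```

Emit:
jog_arm:
  series:
    - [[7, 40, 0], -0.1]
    - [[14, 80, 0], -0.2]
    - [[21, 120, 0], -0.2]
    - [[28, 160, 5], -0.2]
    - [[36, 198, 15], -0.2]

```text
clock: 31.52
tool_pos: [0.6184, -0.2258, 0.1048]
tool_rot: [0.992, 0.128, 0.001, 0.001]
force: [0.3, -0.1, 0.5]
opening: 0.05
grip_force: 0.0
```

```bash
python3 -c "
from h import *
st();goto([.622,-.279,-.028],104)"
```

```text
t 31.52 p [ 0.6184 -0.2258  0.1048] F [ 0.3 -0.1  0.5] op 50.0 g 0.0 q [-0.2   0.78  0.75  1.62 -0.62  0.99 -0.56]
to [ 0.622 -0.279  0.105] shift [-10.  52.   0.] turn 0.013 yaw now -75.3
to [ 0.622 -0.279 -0.028] shift [-10.  52. 133.] turn 0.013 yaw now -75.3
```

Emit:
jog_arm:
  series:
    - [[-4, 25, 15], 0.01]
    - [[-9, 44, 40], 0.01]
    - [[-9, 48, 75], 0.01]
    - [[-9, 48, 105], 0.01]
    - [[-9, 48, 118], 0.01]
  hand: 40

```text
clock: 31.93
tool_pos: [0.6186, -0.2709, -0.0186]
tool_rot: [0.992, 0.123, -0.002, -0.001]
force: [-0.8, 1.4, -1.0]
opening: 0.04
grip_force: 0.0
```

Emit:
jog_arm:
  series:
    - [[0, 0, 8], 0]
    - [[0, 0, 14], 0]
    - [[0, 0, 14], 0]

```text
clock: 32.18
tool_pos: [0.6215, -0.2714, -0.0285]
tool_rot: [0.992, 0.124, 0.0, 0.0]
force: [-0.5, -0.4, 0.6]
opening: 0.0404
grip_force: 0.0
```

```bash
python3 -c "
from h import *
st();goto([.622,-.279,-.028],104)"
```

```text
t 32.18 p [ 0.6215 -0.2714 -0.0285] F [-0.5 -0.4  0.6] op 40.4 g 0.0 q [-0.06  0.98  0.63  1.59 -0.73  0.82 -0.44]
to [ 0.622 -0.279 -0.029] shift [-1.  8.  0.] turn 0.004 yaw now -75.8
to [ 0.622 -0.279 -0.028] shift [-1.  8. -1.] turn 0.004 yaw now -75.8
```

Emit:
jog_arm:
  series:
    - [[0, 4, 0], 0]
    - [[0, 8, 0], 0]
    - [[0, 8, 0], 0]

```text
clock: 32.43
tool_pos: [0.624, -0.2812, -0.0272]
tool_rot: [0.992, 0.123, 0.001, 0.001]
force: [0.5, -0.0, -0.3]
opening: 0.0401
grip_force: 0.0
```

Emit:
jog_arm:
  series:
    - [[0, 0, 0], 0]
    - [[0, 0, 0], 0]
    - [[0, 0, 0], 0]
    - [[0, 0, 0], 0]
    - [[0, 0, 0], 0]
  hand: 2

```text
clock: 32.85
tool_pos: [0.6231, -0.2793, -0.0288]
tool_rot: [0.992, 0.124, 0.0, -0.0]
force: [-0.4, 1.4, 0.9]
opening: 0.0126
grip_force: 30.0
```

Emit:
jog_arm:
  series:
    - [[0, 0, 0], 0]
    - [[0, 0, 0], 0]

```text
clock: 33.02
tool_pos: [0.6231, -0.2793, -0.0289]
tool_rot: [0.992, 0.124, 0.0, -0.0]
force: [-1.0, 0.9, 1.4]
opening: 0.0124
grip_force: 30.0
```

Emit:
jog_arm:
  series:
    - [[0, 0, -10], 0]
    - [[0, 0, -30], 0]
    - [[0, 0, -60], 0]
    - [[0, 0, -100], 0]
    - [[0, 0, -130], 0]

```text
clock: 33.43
tool_pos: [0.6232, -0.2801, 0.1042]
tool_rot: [0.992, 0.123, 0.001, 0.001]
force: [0.7, -0.8, 0.6]
opening: 0.0123
grip_force: 30.0
```

```bash
python3 -c "
from h import *
st();goto([*lane(23),.011],93.2)"
```

```text
t 33.43 p [ 0.6232 -0.2801  0.1042] F [ 0.7 -0.8  0.6] op 12.3 g 30.0 q [-0.1   0.82  0.75  1.55 -0.62  1.02 -0.51]
to [0.555 0.227 0.104] shift [  58. -508.   -1.] turn 0.191 yaw now -75.8
to [0.555 0.227 0.011] shift [  58. -509.   93.] turn 0.191 yaw now -75.8
```

Emit:
jog_arm:
  series:
    - [[5, -40, 0], 0.1]
    - [[9, -80, 0], 0.19]
    - [[14, -120, 0], 0.19]
    - [[18, -160, 0], 0.19]
    - [[23, -200, 0], 0.19]

```text
clock: 33.85
tool_pos: [0.5957, -0.0782, 0.1018]
tool_rot: [1.0, 0.029, 0.0, -0.0]
force: [1.2, 0.3, -0.9]
opening: 0.013
grip_force: 30.0
```

Emit:
jog_arm:
  series:
    - [[-3, -40, 0], 0]
    - [[-6, -80, 0], 0]
    - [[-9, -120, 0], 0]
    - [[-12, -160, 0], 0]
    - [[-15, -200, 0], 0]

```text
clock: 34.27
tool_pos: [0.5692, 0.1208, 0.1018]
tool_rot: [1.0, 0.029, 0.0, -0.0]
force: [0.5, -0.1, -0.7]
opening: 0.0125
grip_force: 30.0
```

```bash
python3 -c "
from h import *
st();goto([*lane(23),.011],93.2)"
```

```text
t 34.27 p [0.5692 0.1208 0.1018] F [ 0.5 -0.1 -0.7] op 12.5 g 30.0 q [-0.88  0.71  0.85  1.84 -0.67  0.91 -1.23]
to [0.555 0.227 0.102] shift [  -8. -107.    0.] turn 0.002 yaw now -86.7
to [0.555 0.227 0.011] shift [  -8. -107.   91.] turn 0.002 yaw now -86.7
```

Emit:
jog_arm:
  series:
    - [[-3, -38, 0], 0]
    - [[-6, -76, 5], 0]
    - [[-8, -105, 25], 0]
    - [[-8, -109, 55], 0]
    - [[-8, -109, 76], 0]

```text
clock: 34.68
tool_pos: [0.5542, 0.2314, 0.0238]
tool_rot: [0.999, 0.032, -0.0, -0.001]
force: [0.3, -0.1, -0.6]
opening: 0.0125
grip_force: 30.0
```

Emit:
jog_arm:
  series:
    - [[0, 0, 7], 0]
    - [[0, 0, 12], 0]
    - [[0, 0, 12], 0]
    - [[0, 0, 12], 0]

```text
clock: 35.02
tool_pos: [0.5565, 0.2266, 0.0144]
tool_rot: [1.0, 0.028, 0.001, -0.0]
force: [-0.1, 0.1, 0.2]
opening: 0.0126
grip_force: 30.0
```

```bash
python3 -c "
from h import *
st();goto([*lane(23),.011],93.2)"
```

```text
t 35.02 p [0.5565 0.2266 0.0144] F [-0.1  0.1  0.2] op 12.6 g 30.0 q [-0.97  0.85  0.74  1.81 -0.79  0.8  -1.33]
to [0.555 0.227 0.014] shift [-2. -0. -0.] turn 0.001 yaw now -86.8
to [0.555 0.227 0.011] shift [-2. -0.  3.] turn 0.001 yaw now -86.8
```

Emit:
jog_arm:
  series:
    - [[0, 0, 2], 0]
    - [[0, 0, 4], 0]
    - [[0, 0, 4], 0]

```text
clock: 35.27
tool_pos: [0.5557, 0.2273, 0.0095]
tool_rot: [1.0, 0.029, 0.0, -0.0]
force: [-0.3, -0.5, -0.6]
opening: 0.0126
grip_force: 30.0
```

Emit:
jog_arm:
  series:
    - [[0, 0, 0], 0]
    - [[0, 0, 0], 0]
    - [[0, 0, 0], 0]
    - [[0, 0, 0], 0]
    - [[0, 0, -8], 0]
  hand: 26

```text
clock: 35.68
tool_pos: [0.5544, 0.227, 0.0162]
tool_rot: [1.0, 0.029, -0.001, 0.0]
force: [-0.4, 1.2, -0.5]
opening: 0.026
grip_force: 0.0
```

Emit:
jog_arm:
  series:
    - [[0, 0, -35], 0]
    - [[0, 0, -70], 0]
    - [[0, 20, -95], 0]
    - [[5, 60, -100], 0.1]
    - [[10, 100, -100], 0.2]

```text
clock: 36.1
tool_pos: [0.5728, 0.1289, 0.1201]
tool_rot: [0.997, -0.071, 0.002, -0.001]
force: [1.7, 0.4, 0.6]
opening: 0.0262
grip_force: 0.0
```

Emit:
jog_arm:
  series:
    - [[15, 35, 0], 0.1]
    - [[30, 70, 0], 0.1]
    - [[45, 105, 0], 0.1]
    - [[60, 140, 0], 0.1]
    - [[60, 140, 0], 0.1]
  hand: 50

```text
clock: 36.52
tool_pos: [0.6115, -0.0298, 0.1191]
tool_rot: [0.992, -0.126, 0.002, 0.003]
force: [-0.5, -0.7, 0.3]
opening: 0.0498
grip_force: 0.0
```

```bash
python3 - <<'E'
from h import *
st();a=snap('top','t12');spoons(a,roi=(263,130,420,207));spoons(a,z=.048,roi=(100,150,262,240));goto([.654,-.152,-.028],75)
E
```

```text
t 36.52 p [ 0.6115 -0.0298  0.1191] F [-0.5 -0.7  0.3] op 49.8 g 0.0 q [-0.64  0.76  0.92  1.75 -0.7   0.99 -1.27]
px [308. 166.] n 195 grip [ 0.654 -0.151] bowl dir 164.8 len 0.137
px [415. 176.] n 102 grip [ 0.6   -0.501] bowl dir 174.3 len 0.053
px [180. 197.] n 205 grip [0.555 0.275] bowl dir -178.2 len 0.129
px [193. 183.] n 144 grip [0.579 0.23 ] bowl dir 3.9 len 0.087
to [ 0.654 -0.152  0.118] shift [ 73. 112.   0.] turn 0.012 yaw now -104.3
to [ 0.654 -0.152 -0.028] shift [ 73. 112. 147.] turn 0.012 yaw now -104.3
```

Emit:
jog_arm:
  series:
    - [[20, 31, 0], 0.01]
    - [[40, 62, 10], 0.01]
    - [[60, 92, 25], 0.01]
    - [[73, 112, 50], 0.01]
    - [[73, 112, 85], 0.01]
  hand: 40

```text
clock: 36.98
tool_pos: [0.6573, -0.1523, 0.0347]
tool_rot: [0.992, -0.128, 0.003, 0.002]
force: [0.2, -0.0, -0.2]
opening: 0.0402
grip_force: 0.0
```

Emit:
jog_arm:
  series:
    - [[0, 0, 30], 0]
    - [[0, 0, 50], 0]
    - [[0, 0, 58], 0]
    - [[0, 0, 58], 0]

```text
clock: 37.32
tool_pos: [0.6536, -0.1437, -0.0276]
tool_rot: [0.992, -0.125, -0.002, -0.0]
force: [-0.1, 0.0, 1.1]
opening: 0.0398
grip_force: 0.0
```

```bash
python3 -c "
from h import *
st();goto([.654,-.151,-.028],75)"
```

```text
t 37.32 p [ 0.6536 -0.1437 -0.0276] F [-0.1  0.   1.1] op 39.8 g 0.0 q [-0.32  1.01  0.74  1.62 -0.85  0.87 -1.05]
to [ 0.654 -0.151 -0.028] shift [ 2.  7. -0.] turn 0.011 yaw now -104.4
to [ 0.654 -0.151 -0.028] shift [2. 7. 0.] turn 0.011 yaw now -104.4
```

Emit:
jog_arm:
  series:
    - [[0, 3, 0], 0]
    - [[1, 7, 0], 0]
    - [[1, 7, 1], 0]
    - [[1, 7, 1], 0]

```text
clock: 37.65
tool_pos: [0.6547, -0.1531, -0.0255]
tool_rot: [0.992, -0.126, 0.001, 0.0]
force: [-0.2, 0.1, -0.5]
opening: 0.0403
grip_force: 0.0
```

Emit:
jog_arm:
  series:
    - [[0, 0, 0], 0]
    - [[0, 0, 0], 0]
    - [[0, 0, 0], 0]
    - [[0, 0, 0], 0]
    - [[0, 0, 0], 0]
  hand: 2

```text
clock: 38.07
tool_pos: [0.654, -0.1523, -0.0269]
tool_rot: [0.992, -0.126, 0.0, -0.0]
force: [0.3, -0.2, 0.6]
opening: 0.0125
grip_force: 30.0
```

Emit:
jog_arm:
  series:
    - [[0, 0, 0], 0]
    - [[0, 0, 0], 0]

```text
clock: 38.23
tool_pos: [0.654, -0.1523, -0.0269]
tool_rot: [0.992, -0.126, 0.0, -0.0]
force: [-1.1, 0.3, 1.5]
opening: 0.0126
grip_force: 30.0
```

Emit:
jog_arm:
  series:
    - [[0, 0, -10], 0]
    - [[0, 0, -30], 0]
    - [[0, 0, -60], 0]
    - [[0, 0, -100], 0]
    - [[0, 0, -130], 0]

```text
clock: 38.65
tool_pos: [0.6542, -0.1531, 0.1062]
tool_rot: [0.992, -0.126, 0.001, 0.0]
force: [0.6, 0.1, 0.2]
opening: 0.0127
grip_force: 30.0
```

```bash
python3 -c "
from h import *
st();goto([*lane(-23),.011],93.2)"
```

```text
t 38.65 p [ 0.6542 -0.1531  0.1062] F [0.6 0.1 0.2] op 12.7 g 30.0 q [-0.37  0.85  0.87  1.58 -0.72  1.05 -1.12]
to [0.557 0.181 0.106] shift [-177. -299.   -0.] turn -0.309 yaw now -104.5
to [0.557 0.181 0.011] shift [-178. -299.   95.] turn -0.309 yaw now -104.5
```

Emit:
jog_arm:
  series:
    - [[-20, -34, 0], -0.1]
    - [[-40, -68, 0], -0.2]
    - [[-60, -102, 0], -0.31]
    - [[-80, -136, 0], -0.31]
    - [[-100, -170, 0], -0.31]

```text
clock: 39.07
tool_pos: [0.5989, 0.0388, 0.1039]
tool_rot: [1.0, 0.029, 0.0, -0.0]
force: [0.1, 1.1, -0.4]
opening: 0.0127
grip_force: 30.0
```

```bash
python3 -c "
from h import *
st();goto([*lane(-23),.011],93.2)"
```

```text
t 39.07 p [0.5989 0.0388 0.1039] F [ 0.1  1.1 -0.4] op 12.7 g 30.0 q [-0.71  0.73  0.83  1.79 -0.66  0.93 -1.1 ]
to [0.557 0.181 0.104] shift [ -33. -144.    0.] turn 0.002 yaw now -86.7
to [0.557 0.181 0.011] shift [ -33. -144.   93.] turn 0.002 yaw now -86.7
```

Emit:
jog_arm:
  series:
    - [[-9, -38, 0], 0]
    - [[-18, -76, 0], 0]
    - [[-27, -114, 10], 0]
    - [[-33, -142, 30], 0]
    - [[-33, -145, 60], 0]

```text
clock: 39.48
tool_pos: [0.5579, 0.1887, 0.0442]
tool_rot: [0.999, 0.033, 0.001, -0.003]
force: [0.6, 1.2, -1.0]
opening: 0.0119
grip_force: 30.0
```

Emit:
jog_arm:
  series:
    - [[0, 0, 15], 0]
    - [[0, 0, 25], 0]
    - [[0, 0, 30], 0]
    - [[0, 0, 30], 0]

```text
clock: 39.82
tool_pos: [0.5586, 0.1779, 0.013]
tool_rot: [1.0, 0.027, -0.0, 0.001]
force: [0.3, -0.7, -0.4]
opening: 0.0123
grip_force: 30.0
```

```bash
python3 -c "
from h import *
st();goto([*lane(-23),.010],93.2)"
```

```text
t 39.82 p [0.5586 0.1779 0.013 ] F [ 0.3 -0.7 -0.4] op 12.3 g 30.0 q [-0.9   0.83  0.73  1.85 -0.79  0.77 -1.25]
to [0.557 0.181 0.013] shift [-1. -3. -0.] turn -0.001 yaw now -86.9
to [0.557 0.181 0.01 ] shift [-1. -3.  3.] turn -0.001 yaw now -86.9
```

Emit:
jog_arm:
  series:
    - [[0, -2, 1], 0]
    - [[0, -3, 3], 0]
    - [[0, -3, 3], 0]

```text
clock: 40.07
tool_pos: [0.5587, 0.1832, 0.0107]
tool_rot: [1.0, 0.029, 0.001, -0.0]
force: [-1.1, 0.8, 0.2]
opening: 0.0127
grip_force: 30.0
```

Emit:
jog_arm:
  series:
    - [[0, 0, 0], 0]
    - [[0, 0, 0], 0]
    - [[0, 0, 0], 0]
    - [[0, 0, 0], 0]
    - [[0, 0, -8], 0]
  hand: 26

```text
clock: 40.48
tool_pos: [0.557, 0.1829, 0.0173]
tool_rot: [1.0, 0.029, -0.001, 0.0]
force: [-0.1, 1.0, -0.9]
opening: 0.0259
grip_force: 0.0
```

Emit:
jog_arm:
  series:
    - [[0, 0, -35], 0]
    - [[0, 0, -70], 0]
    - [[0, 20, -95], 0]
    - [[0, 60, -100], 0]
    - [[0, 100, -100], 0]

```text
clock: 40.9
tool_pos: [0.5656, 0.0837, 0.1209]
tool_rot: [1.0, 0.031, 0.002, -0.001]
force: [1.1, -1.5, -0.8]
opening: 0.0261
grip_force: 0.0
```

Emit:
jog_arm:
  series:
    - [[-5, 35, 0], 0]
    - [[-10, 70, 0], 0]
    - [[-10, 110, 0], 0]
    - [[-10, 145, 0], 0]
    - [[-10, 145, 0], 0]
  hand: 40

```text
clock: 41.32
tool_pos: [0.5617, -0.0716, 0.12]
tool_rot: [1.0, 0.023, 0.001, 0.002]
force: [-0.4, -0.1, 0.8]
opening: 0.0403
grip_force: 0.0
```

```bash
python3 - <<'E'
from h import *
st();a=snap('top','t13');spoons(a,roi=(263,130,420,207));spoons(a,z=.048,roi=(100,150,262,240));goto([.657,-.061,-.028],88.5)
E
```

```text
t 41.32 p [ 0.5617 -0.0716  0.12  ] F [-0.4 -0.1  0.8] op 40.3 g 0.0 q [-0.57  0.66  0.87  1.87 -0.62  0.91 -0.93]
px [415. 176.] n 105 grip [ 0.6   -0.501] bowl dir 173.5 len 0.053
px [208. 196.] n 224 grip [0.557 0.184] bowl dir -176.6 len 0.133
px [180. 198.] n 228 grip [0.553 0.274] bowl dir -176.9 len 0.133
px [194. 190.] n 197 grip [0.555 0.228] bowl dir 4.3 len 0.136
to [ 0.657 -0.061  0.119] shift [95. -2.  0.] turn 0.076 yaw now -87.1
to [ 0.657 -0.061 -0.028] shift [ 95.  -2. 147.] turn 0.076 yaw now -87.1
```

Three spoons placed exactly in their lanes. Spoon A is hidden from the top camera by the arm, so I'll check it in the scene view by mask.

```bash
python3 - <<'E'
from h import *
def ends(im):
    hsv=cv2.cvtColor(im,cv2.COLOR_RGB2HSV);m=((hsv[...,1]>80)&(hsv[...,2]<140)&((hsv[...,0]<18)|(hsv[...,0]>170))).astype(np.uint8)
    n,l,s,c=cv2.connectedComponentsWithStats(m)
    for i in range(1,n):
        if s[i,4]>60 and 235<c[i][0]<310 and 225<c[i][1]<275: print(s[i],c[i].round(1),ray('scene',c[i],.012).round(3))
ends(cv2.imread('pics/s0.png')[:,:,::-1].copy());print();ends(snap('scene','s13'))
E
```

```text
[223 235  30  28 196] [239.  247.3] [[ 0.646 -0.152  0.012]]
```

```bash
python3 - <<'E'
from h import *
a=cv2.imread('pics/s0.png');b=cv2.imread('pics/s13.png')
print(proj('scene',[.657,-.061,.012]),[x[250,262][::-1].tolist() for x in(a,b)])
sl=np.s_[215:285,225:315]
cv2.imwrite('pics/c14.png',np.hstack([cv2.resize(x[sl],None,fx=4.4,fy=4.4,interpolation=cv2.INTER_CUBIC) for x in(a,b)]))
E
```

```text
[[262.77784365 255.96262221]] [[211, 206, 198], [192, 186, 179]]
```

View pics/c14.png

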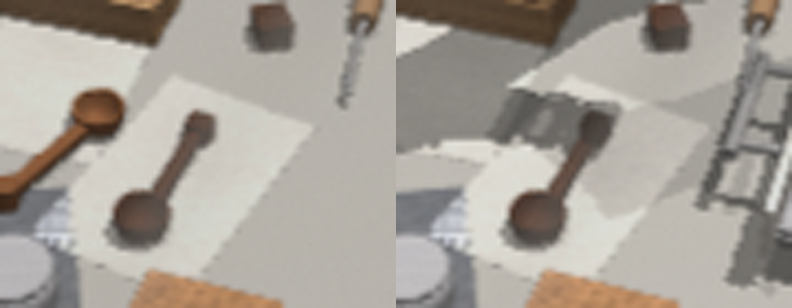

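Spoon A is unmoved (same pixels in both crops: bowl ~(257,264), tail ~(270,244)). I'll pick it.

Emit:
jog_arm:
  series:
    - [[30, 0, 0], 0.04]
    - [[60, -1, 15], 0.08]
    - [[85, -2, 40], 0.08]
    - [[95, -2, 70], 0.08]
    - [[95, -2, 105], 0.08]

```text
clock: 41.83
tool_pos: [0.6609, -0.0513, 0.0128]
tool_rot: [1.0, -0.009, 0.002, -0.001]
force: [0.7, 0.4, 0.0]
opening: 0.0398
grip_force: 0.0
```

Emit:
jog_arm:
  series:
    - [[0, 0, 22], 0]
    - [[0, 0, 36], 0]
    - [[0, 0, 40], 0]
    - [[0, 0, 40], 0]

```text
clock: 42.17
tool_pos: [0.6567, -0.0535, -0.0273]
tool_rot: [1.0, -0.01, -0.001, -0.0]
force: [-0.2, -0.4, -0.0]
opening: 0.04
grip_force: 0.0
```

```bash
python3 -c "
from h import *
st();goto([.657,-.061,-.028],88.5)"
```

```text
t 42.17 p [ 0.6567 -0.0535 -0.0273] F [-0.2 -0.4 -0. ] op 40.0 g 0.0 q [-0.44  0.98  0.7   1.65 -0.81  0.83 -0.97]
to [ 0.657 -0.061 -0.027] shift [ 0.  8. -0.] turn 0.005 yaw now -91.2
to [ 0.657 -0.061 -0.028] shift [0. 8. 1.] turn 0.005 yaw now -91.2
```

Emit:
jog_arm:
  series:
    - [[0, 4, 0], 0]
    - [[0, 8, 1], 0]
    - [[0, 8, 1], 0]

```text
clock: 42.42
tool_pos: [0.6577, -0.0644, -0.0262]
tool_rot: [1.0, -0.012, 0.001, 0.001]
force: [-0.6, -1.6, 0.1]
opening: 0.04
grip_force: 0.0
```

Emit:
jog_arm:
  series:
    - [[0, 0, 0], 0]
    - [[0, 0, 0], 0]
    - [[0, 0, 0], 0]
    - [[0, 0, 0], 0]
    - [[0, 0, 0], 0]
  hand: 2

```text
clock: 42.83
tool_pos: [0.6569, -0.0624, -0.0278]
tool_rot: [1.0, -0.011, 0.0, -0.0]
force: [-0.7, -0.3, 0.9]
opening: 0.0123
grip_force: 30.0
```

Emit:
jog_arm:
  series:
    - [[0, 0, 0], 0]
    - [[0, 0, 0], 0]

```text
clock: 43.0
tool_pos: [0.6569, -0.0624, -0.0278]
tool_rot: [1.0, -0.011, 0.0, -0.0]
force: [0.3, -0.7, 1.0]
opening: 0.0123
grip_force: 30.0
```

Emit:
jog_arm:
  series:
    - [[0, 0, -10], 0]
    - [[0, 0, -30], 0]
    - [[0, 0, -60], 0]
    - [[0, 0, -100], 0]
    - [[0, 0, -130], 0]

```text
clock: 43.42
tool_pos: [0.6571, -0.0633, 0.1051]
tool_rot: [1.0, -0.011, 0.001, 0.0]
force: [0.5, 0.1, -0.1]
opening: 0.0124
grip_force: 30.0
```

```bash
python3 -c "
from h import *
st();goto([*lane(-67),.011],93.2)"
```

```text
t 43.42 p [ 0.6571 -0.0633  0.1051] F [ 0.5  0.1 -0.1] op 12.4 g 30.0 q [-0.49  0.82  0.83  1.62 -0.68  1.02 -1.04]
to [0.56  0.137 0.105] shift [-102. -198.   -0.] turn -0.079 yaw now -91.3
to [0.56  0.137 0.011] shift [-102. -198.   94.] turn -0.079 yaw now -91.3
```

Emit:
jog_arm:
  series:
    - [[-18, -35, 0], -0.04]
    - [[-36, -70, 0], -0.08]
    - [[-54, -105, 0], -0.08]
    - [[-72, -140, 0], -0.08]
    - [[-90, -175, 0], -0.08]

```text
clock: 43.83
tool_pos: [0.5697, 0.1157, 0.1028]
tool_rot: [1.0, 0.029, 0.0, -0.0]
force: [0.5, 1.0, 0.5]
opening: 0.0128
grip_force: 30.0
```

```bash
python3 -c "
from h import *
st();goto([*lane(-67),.011],93.2)"
```

```text
t 43.83 p [0.5697 0.1157 0.1028] F [0.5 1.  0.5] op 12.8 g 30.0 q [-0.87  0.71  0.85  1.84 -0.67  0.91 -1.22]
to [0.56  0.137 0.103] shift [ -9. -22.   0.] turn 0.001 yaw now -86.7
to [0.56  0.137 0.011] shift [ -9. -22.  92.] turn 0.001 yaw now -86.7
```

Emit:
jog_arm:
  series:
    - [[-9, -20, 5], 0]
    - [[-9, -22, 25], 0]
    - [[-9, -22, 50], 0]
    - [[-9, -22, 70], 0]
    - [[-9, -22, 80], 0]

```text
clock: 44.25
tool_pos: [0.559, 0.1359, 0.0205]
tool_rot: [1.0, 0.029, -0.001, 0.0]
force: [-0.2, 0.0, -0.8]
opening: 0.0125
grip_force: 30.0
```

Emit:
jog_arm:
  series:
    - [[0, 0, 3], 0]
    - [[0, 0, 6], 0]
    - [[0, 0, 6], 0]
    - [[0, 0, 6], 0]

```text
clock: 44.58
tool_pos: [0.5613, 0.1357, 0.0171]
tool_rot: [1.0, 0.029, 0.001, -0.0]
force: [0.4, -0.3, -0.5]
opening: 0.0123
grip_force: 30.0
```

```bash
python3 -c "
from h import *
st();goto([*lane(-67),.010],93.2)"
```

```text
t 44.58 p [0.5613 0.1357 0.0171] F [ 0.4 -0.3 -0.5] op 12.3 g 30.0 q [-0.84  0.82  0.73  1.88 -0.78  0.76 -1.17]
to [0.56  0.137 0.017] shift [-1. -2. -0.] turn 0.002 yaw now -86.7
to [0.56  0.137 0.01 ] shift [-1. -2.  7.] turn 0.002 yaw now -86.7
```

Emit:
jog_arm:
  series:
    - [[0, -2, 3], 0]
    - [[0, -2, 7], 0]
    - [[0, -2, 7], 0]

```text
clock: 44.83
tool_pos: [0.56, 0.1381, 0.0087]
tool_rot: [1.0, 0.029, -0.0, -0.0]
force: [-0.8, -0.1, -0.1]
opening: 0.0126
grip_force: 30.0
```

Emit:
jog_arm:
  series:
    - [[0, 0, 0], 0]
    - [[0, 0, 0], 0]
    - [[0, 0, 0], 0]
    - [[0, 0, 0], 0]
    - [[0, 0, -8], 0]
  hand: 26

```text
clock: 45.25
tool_pos: [0.5593, 0.1376, 0.0163]
tool_rot: [1.0, 0.029, -0.001, 0.0]
force: [0.1, 0.5, 0.7]
opening: 0.0258
grip_force: 0.0
```

Emit:
jog_arm:
  series:
    - [[0, 0, -35], 0]
    - [[0, 0, -70], 0]
    - [[0, 20, -95], 0]
    - [[-15, 55, -100], 0]
    - [[-40, 90, -100], 0]

```text
clock: 45.67
tool_pos: [0.5296, 0.0463, 0.12]
tool_rot: [1.0, 0.03, 0.003, -0.0]
force: [-0.6, -1.6, 0.1]
opening: 0.0264
grip_force: 0.0
```

Emit:
jog_arm:
  series:
    - [[-15, 35, 0], 0]
    - [[-30, 70, 0], 0]
    - [[-30, 110, 0], 0]
    - [[-30, 140, 0], 0]
    - [[-30, 140, 0], 0]
  hand: 32

```text
clock: 46.08
tool_pos: [0.5041, -0.1023, 0.1188]
tool_rot: [1.0, 0.024, 0.001, 0.002]
force: [0.7, -0.4, 0.6]
opening: 0.0317
grip_force: 0.0
```

```bash
python3 - <<'E'
from h import *
st();a=snap('top','t14');spoons(a,z=.048,roi=(100,150,262,240));goto([.566,.053,.012],93.2)
print(ray('top',[[338/2.3+100,120/2.3+120]],.055))
cv2.imwrite('pics/t14c.png',cv2.resize(np.hstack([a[120:260,150:360,::-1]]),None,fx=3.8,fy=3.8,interpolation=cv2.INTER_CUBIC))
E
```

```text
t 46.08 p [ 0.5041 -0.1023  0.1188] F [ 0.7 -0.4  0.6] op 31.7 g 0.0 q [-0.56  0.58  0.89  2.   -0.6   0.84 -0.85]
px [208. 196.] n 226 grip [0.557 0.184] bowl dir -176.7 len 0.134
px [221. 187.] n 182 grip [0.56  0.139] bowl dir 3.3 len 0.134
px [180. 198.] n 227 grip [0.553 0.274] bowl dir -177.1 len 0.133
px [194. 190.] n 197 grip [0.555 0.228] bowl dir 4.2 len 0.137
to [0.566 0.053 0.118] shift [  69. -148.   -0.] turn -0.005 yaw now -87.1
to [0.566 0.053 0.012] shift [  69. -148.  106.] turn -0.005 yaw now -87.1
[[0.61906143 0.05416388 0.055     ]]
```

View pics/t14c.png

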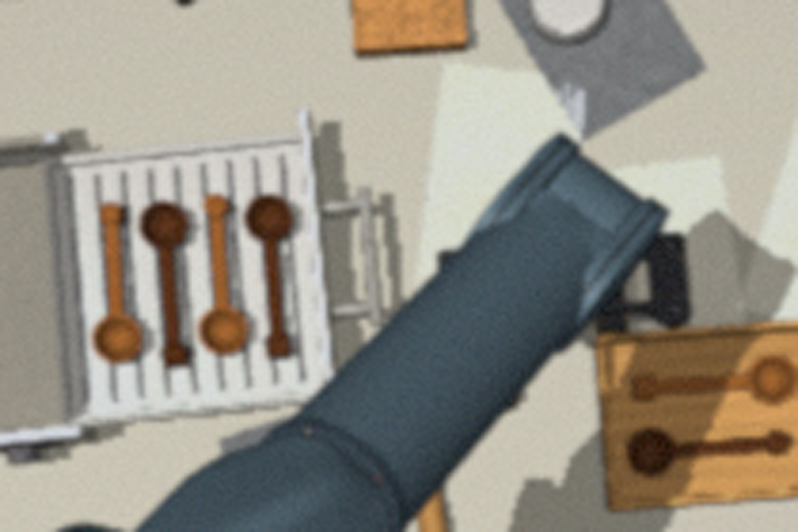

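Picture: four spoons lie flat and separate on the tray floor, both cured ones lie in the box, and the handle is free. Now I'll grip the handle.

Emit:
jog_arm:
  series:
    - [[16, -35, 0], 0]
    - [[32, -70, 0], 0]
    - [[48, -105, 0], 0]
    - [[64, -138, 0], 0]
    - [[67, -146, 10], 0]
  hand: 34

```text
clock: 46.55
tool_pos: [0.5659, 0.064, 0.1079]
tool_rot: [0.999, 0.034, 0.002, -0.002]
force: [1.1, 0.6, 0.3]
opening: 0.0339
grip_force: 0.0
```

Emit:
jog_arm:
  series:
    - [[0, 0, 10], 0]
    - [[0, 0, 20], 0]
    - [[0, 0, 30], 0]
    - [[0, 0, 35], 0]
    - [[0, 0, 35], 0]

```text
clock: 46.97
tool_pos: [0.5615, 0.0531, 0.0709]
tool_rot: [1.0, 0.028, -0.001, 0.0]
force: [-0.9, 0.2, -0.3]
opening: 0.0343
grip_force: 0.0
```

```bash
python3 -c "
from h import *
st();goto([.566,.053,.011],93.2)"
```

```text
t 46.97 p [0.5615 0.0531 0.0709] F [-0.9  0.2 -0.3] op 34.3 g 0.0 q [-0.75  0.72  0.81  1.89 -0.7   0.84 -1.08]
to [0.566 0.053 0.071] shift [ 5.  0. -0.] turn -0.001 yaw now -86.8
to [0.566 0.053 0.011] shift [ 5.  0. 60.] turn -0.001 yaw now -86.8
```

Emit:
jog_arm:
  series:
    - [[4, 0, 12], 0]
    - [[4, 0, 24], 0]
    - [[4, 0, 36], 0]
    - [[4, 0, 48], 0]
    - [[4, 0, 58], 0]

```text
clock: 47.38
tool_pos: [0.5662, 0.055, 0.0123]
tool_rot: [1.0, 0.029, -0.001, 0.0]
force: [-0.6, -0.6, -1.2]
opening: 0.0339
grip_force: 0.0
```

Emit:
jog_arm:
  series:
    - [[0, 0, 0], 0]
    - [[0, 0, 0], 0]
    - [[0, 0, 0], 0]
    - [[0, 0, 0], 0]
    - [[0, 0, 0], 0]
  hand: 2

```text
clock: 47.8
tool_pos: [0.5673, 0.0546, 0.0145]
tool_rot: [1.0, 0.029, 0.001, 0.0]
force: [0.4, -1.1, -1.6]
opening: 0.011
grip_force: 30.0
```

```bash
python3 -c "
from h import *
st();goto([.5535,.2545,.013],93.2)"
```

```text
t 47.8 p [0.5673 0.0546 0.0145] F [ 0.4 -1.1 -1.6] op 11.0 g 30.0 q [-0.69  0.81  0.73  1.89 -0.78  0.75 -1.03]
to [0.554 0.254 0.015] shift [  -2. -200.   -0.] turn 0.002 yaw now -86.7
to [0.554 0.254 0.013] shift [  -2. -200.    1.] turn 0.002 yaw now -86.7
```

Emit:
jog_arm:
  series:
    - [[0, -4, 0], 0]
    - [[0, -11, 0], 0]
    - [[0, -21, 0], 0]
    - [[0, -33, 0], 0]
    - [[0, -46, 0], 0]

```text
clock: 48.22
tool_pos: [0.5637, 0.1016, 0.0144]
tool_rot: [1.0, 0.029, -0.0, 0.0]
force: [-2.5, -4.4, 5.4]
opening: 0.0108
grip_force: 30.0
```

Emit:
jog_arm:
  series:
    - [[0, -13, 0], 0]
    - [[0, -26, 0], 0]
    - [[0, -39, 0], 0]
    - [[0, -52, 0], 0]
    - [[0, -65, 0], 0]

```text
clock: 48.63
tool_pos: [0.5585, 0.1674, 0.0144]
tool_rot: [1.0, 0.029, -0.002, -0.0]
force: [-5.4, -3.8, 9.8]
opening: 0.011
grip_force: 30.0
```

Emit:
jog_arm:
  series:
    - [[0, -13, 0], 0]
    - [[0, -26, 0], 0]
    - [[0, -39, 0], 0]
    - [[0, -51, 0], 0]
    - [[0, -62, 0], 0]

```text
clock: 49.05
tool_pos: [0.5536, 0.2297, 0.0144]
tool_rot: [1.0, 0.03, -0.003, -0.0]
force: [-8.9, -4.8, 12.3]
opening: 0.011
grip_force: 30.0
```

Emit:
jog_arm:
  series:
    - [[0, -8, 0], 0]
    - [[0, -14, 0], 0]
    - [[0, -19, 0], 0]
    - [[0, -23, 0], 0]
    - [[0, -26, 0], 0]

```text
clock: 49.47
tool_pos: [0.5516, 0.2558, 0.0144]
tool_rot: [1.0, 0.03, -0.003, -0.001]
force: [-10.4, -4.1, 13.8]
opening: 0.0107
grip_force: 30.0
```

```bash
python3 -c "
from h import *
st();goto([.5535,.2545,.013],93.2)"
```

```text
t 49.47 p [0.5516 0.2558 0.0144] F [-10.4  -4.1  13.8] op 10.7 g 30.0 q [-1.01  0.87  0.74  1.79 -0.79  0.82 -1.38]
to [0.554 0.254 0.014] shift [ 2.  1. -0.] turn 0.004 yaw now -86.6
to [0.554 0.254 0.013] shift [2. 1. 1.] turn 0.004 yaw now -86.6
```

Emit:
jog_arm:
  series:
    - [[0, -2, 0], 0]
    - [[0, -4, 0], 0]
    - [[0, -6, 0], 0]
    - [[0, -8, 0], 0]
    - [[0, -8, 0], 0]

```text
clock: 49.88
tool_pos: [0.5514, 0.2582, 0.0144]
tool_rot: [1.0, 0.028, -0.003, 0.002]
force: [-10.9, -12.7, 15.2]
opening: 0.0114
grip_force: 30.0
```

Emit:
jog_arm:
  series:
    - [[0, -2, 0], 0]
    - [[0, -4, 0], 0]
    - [[0, -4, 0], 0]

```text
clock: 50.13
tool_pos: [0.5514, 0.2581, 0.0143]
tool_rot: [1.0, 0.027, -0.004, 0.005]
force: [-10.5, -20.0, 16.7]
opening: 0.0109
grip_force: 30.0
```

At the stop: 0.204 m of travel, force rising with no motion. Release the handle and retreat up and to the front; lid lip estimate: θ≈0.8 rad, lip point at about y 0.393, z 0.294.

Emit:
jog_arm:
  series:
    - [[0, 0, 0], 0]
    - [[0, 0, 0], 0]
    - [[0, 0, 0], 0]
    - [[0, 5, 0], 0]
    - [[0, 10, 0], 0]
  hand: 32

```text
clock: 50.55
tool_pos: [0.5549, 0.258, 0.0141]
tool_rot: [1.0, 0.03, 0.0, -0.001]
force: [0.1, -0.2, 0.2]
opening: 0.0321
grip_force: 0.0
```

```bash
python3 - <<'E'
from h import *
st()
c=lambda x,th,r:[x-(0),.546-(r*np.cos(th)-.042*np.sin(th)),.076+r*np.sin(th)+.042*np.cos(th)]
for th in(.7,.8,.9,1.05):
    P=[c(.672,th,.275),c(.413,th,.275)];P[0][1]+=.007;P[1][1]-=.007
    print(th,'top',proj('top',P).round(0).tolist(),'scene',proj('scene',P).round(0).tolist())
im=cv2.imread('pics/s6.png');g=cv2.cvtColor(im,cv2.COLOR_BGR2GRAY)
for r in(190,205,220,235): print(r,g[r,410:450].tolist())
E
```

```text
t 50.55 p [0.5549 0.258  0.0141] F [ 0.1 -0.2  0.2] op 32.1 g 0.0 q [-1.01  0.87  0.74  1.78 -0.79  0.82 -1.38]
0.7 top [[131.0, 140.0], [135.0, 231.0]] scene [[413.0, 223.0], [417.0, 173.0]]
0.8 top [[121.0, 139.0], [125.0, 230.0]] scene [[424.0, 219.0], [425.0, 170.0]]
0.9 top [[111.0, 138.0], [115.0, 230.0]] scene [[434.0, 217.0], [434.0, 167.0]]
1.05 top [[96.0, 137.0], [99.0, 230.0]] scene [[452.0, 214.0], [449.0, 164.0]]
190 [181, 180, 182, 181, 181, 181, 181, 182, 181, 166, 131, 116, 116, 116, 104, 88, 141, 168, 118, 24, 26, 26, 118, 179, 197, 196, 196, 196, 197, 196, 196, 195, 188, 181, 180, 181, 182, 182, 181, 180]
205 [182, 182, 183, 183, 181, 182, 182, 183, 183, 157, 124, 115, 116, 115, 104, 91, 119, 179, 150, 45, 26, 25, 55, 157, 198, 197, 197, 197, 197, 197, 196, 194, 196, 195, 194, 193, 193, 192, 192, 192]
220 [182, 182, 183, 182, 182, 182, 182, 182, 183, 158, 126, 118, 120, 120, 107, 96, 107, 156, 191, 198, 198, 199, 198, 197, 198, 197, 197, 196, 196, 195, 193, 193, 191, 190, 189, 187, 189, 190, 191, 191]
235 [92, 93, 93, 94, 94, 94, 93, 91, 85, 81, 87, 93, 94, 96, 98, 96, 98, 97, 98, 98, 99, 99, 102, 101, 101, 103, 110, 108, 107, 151, 185, 190, 191, 190, 189, 190, 190, 191, 190, 190]
```

Emit:
jog_arm:
  series:
    - [[0, 0, -25], 0]
    - [[0, 5, -55], 0]
    - [[0, 25, -85], 0]
    - [[0, 40, -120], 0]
    - [[0, 45, -160], 0]

```text
clock: 50.97
tool_pos: [0.5572, 0.2082, 0.175]
tool_rot: [1.0, 0.028, -0.001, 0.0]
force: [0.1, 1.2, 0.0]
opening: 0.0322
grip_force: 0.0
```

Emit:
jog_arm:
  series:
    - [[0, 0, -40], 0]
    - [[0, 0, -80], 0]
    - [[0, 0, -120], 0]
    - [[0, 0, -155], 0]
    - [[0, 0, -165], 0]
  hand: 0

```text
clock: 51.38
tool_pos: [0.5602, 0.2112, 0.345]
tool_rot: [1.0, 0.029, 0.004, -0.002]
force: [-0.5, 0.1, -0.2]
opening: 0.0012
grip_force: 0.0
```

```bash
python3 -c "
from h import *
st();goto([.548,.408,.30],93)"
```

```text
t 51.38 p [0.5602 0.2112 0.345 ] F [-0.5  0.1 -0.2] op 1.2 g 0.0 q [-1.15  0.49  1.07  1.54 -0.44  1.36 -1.56]
to [0.548 0.408 0.345] shift [  -1. -197.    1.] turn 0.006 yaw now -86.7
to [0.548 0.408 0.3  ] shift [  -1. -197.   46.] turn 0.006 yaw now -86.7
```

Emit:
jog_arm:
  series:
    - [[0, -25, 15], 0]
    - [[0, -60, 25], 0]
    - [[0, -95, 30], 0]
    - [[0, -120, 30], 0]
    - [[0, -130, 30], 0]

```text
clock: 51.8
tool_pos: [0.5484, 0.3462, 0.3074]
tool_rot: [0.999, 0.032, -0.001, -0.001]
force: [-0.3, 0.9, -0.7]
opening: 0.0007
grip_force: 0.0
```

```bash
python3 -c "
from h import *
st();goto([.548,.408,.30],93)"
```

```text
t 51.8 p [0.5484 0.3462 0.3074] F [-0.3  0.9 -0.7] op 0.7 g 0.0 q [-1.24  0.62  1.    1.45 -0.53  1.36 -1.72]
to [0.548 0.408 0.307] shift [  4. -62.   0.] turn 0.012 yaw now -86.3
to [0.548 0.408 0.3  ] shift [  4. -62.   7.] turn 0.012 yaw now -86.3
```

Emit:
jog_arm:
  series:
    - [[2, -30, 0], 0]
    - [[4, -62, 0], 0]
    - [[4, -62, 8], 0]
    - [[4, -62, 18], 0]
    - [[4, -62, 26], 0]

```text
clock: 52.22
tool_pos: [0.5509, 0.4012, 0.282]
tool_rot: [1.0, 0.028, -0.0, 0.001]
force: [0.1, -0.6, 0.7]
opening: 0.0005
grip_force: 0.0
```

Emit:
jog_arm:
  series:
    - [[0, 0, 5], 0]
    - [[0, 0, 10], 0]
    - [[0, 0, 15], 0]
    - [[0, 0, 15], 0]

```text
clock: 52.55
tool_pos: [0.5505, 0.402, 0.2672]
tool_rot: [1.0, 0.028, -0.001, 0.0]
force: [0.4, 0.8, -0.3]
opening: 0.0007
grip_force: 0.0
```

```bash
python3 -c "
from h import *
st()"
```

```text
t 52.55 p [0.5505 0.402  0.2672] F [ 0.4  0.8 -0.3] op 0.7 g 0.0 q [-1.25  0.71  0.96  1.41 -0.59  1.33 -1.78]
```

Emit:
jog_arm:
  series:
    - [[0, 1, 4], 0]
    - [[0, 2, 8], 0]
    - [[0, 3, 12], 0]
    - [[0, 4, 16], 0]
    - [[0, 6, 20], 0]

```text
clock: 52.97
tool_pos: [0.5532, 0.3928, 0.2506]
tool_rot: [1.0, 0.027, 0.001, 0.001]
force: [0.8, -0.3, 2.2]
opening: 0.0002
grip_force: 1.1
```

Emit:
jog_arm:
  series:
    - [[0, 3, 4], 0]
    - [[0, 6, 8], 0]
    - [[0, 9, 12], 0]
    - [[0, 12, 16], 0]
    - [[0, 14, 19], 0]

```text
clock: 53.38
tool_pos: [0.5518, 0.3824, 0.2285]
tool_rot: [1.0, 0.029, -0.0, 0.0]
force: [-0.4, -1.0, 2.6]
opening: 0.0002
grip_force: 1.0
```

Emit:
jog_arm:
  series:
    - [[0, 8, 8], 0]
    - [[0, 16, 16], 0]
    - [[0, 24, 25], 0]
    - [[0, 31, 33], 0]
    - [[0, 37, 41], 0]

```text
clock: 53.8
tool_pos: [0.5537, 0.3446, 0.1868]
tool_rot: [1.0, 0.029, -0.0, 0.0]
force: [0.2, 1.9, 0.6]
opening: 0.0004
grip_force: 0.6
```

Emit:
jog_arm:
  series:
    - [[0, 6, 10], 0]
    - [[0, 12, 20], 0]
    - [[0, 18, 30], 0]
    - [[0, 24, 40], 0]
    - [[0, 28, 48], 0]

```text
clock: 54.22
tool_pos: [0.5554, 0.3168, 0.1387]
tool_rot: [1.0, 0.029, -0.0, 0.0]
force: [0.3, 1.3, 0.2]
opening: 0.0003
grip_force: 0.5
```

Emit:
jog_arm:
  series:
    - [[0, 3, 8], 0]
    - [[0, 6, 15], 0]
    - [[0, 9, 22], 0]
    - [[0, 11, 28], 0]
    - [[0, 12, 33], 0]

```text
clock: 54.63
tool_pos: [0.5564, 0.3054, 0.1064]
tool_rot: [1.0, 0.029, -0.0, 0.0]
force: [0.1, -0.6, 1.6]
opening: 0.0004
grip_force: 0.5
```

```bash
python3 -c "
from h import *
st()"
```

```text
t 54.63 p [0.5564 0.3054 0.1064] F [ 0.1 -0.6  1.6] op 0.4 g 0.5 q [-1.13  0.79  0.86  1.69 -0.69  1.   -1.53]
```

Emit:
jog_arm:
  series:
    - [[0, 3, 3], 0]
    - [[0, 6, 6], 0]
    - [[0, 9, 9], 0]
    - [[0, 11, 11], 0]
    - [[0, 12, 13], 0]

```text
clock: 55.05
tool_pos: [0.5572, 0.2935, 0.0941]
tool_rot: [1.0, 0.029, 0.0, 0.0]
force: [0.1, 1.0, 0.8]
opening: 0.0009
grip_force: 0.3
```

Emit:
jog_arm:
  series:
    - [[0, 0, 1], 0]
    - [[0, 0, 2], 0]
    - [[0, 0, 3], 0]
    - [[0, 0, 4], 0]
    - [[0, 0, 5], 0]

```text
clock: 55.47
tool_pos: [0.5573, 0.2931, 0.0904]
tool_rot: [1.0, 0.029, -0.0, 0.0]
force: [-5.7, -3.1, 17.6]
opening: 0.0005
grip_force: 8.6
```

Emit:
jog_arm:
  series:
    - [[0, 0, 1], 0]
    - [[0, 0, 2], 0]
    - [[0, 0, 3], 0]
    - [[0, 0, 4], 0]
    - [[0, 0, 5], 0]

```text
clock: 55.88
tool_pos: [0.5573, 0.2924, 0.0867]
tool_rot: [1.0, 0.028, -0.0, 0.0]
force: [-8.1, -5.1, 17.1]
opening: 0.0002
grip_force: 9.1
```

```bash
python3 -c "
from h import *
st()"
```

```text
t 55.88 p [0.5573 0.2924 0.0867] F [-8.1 -5.1 17.1] op 0.2 g 9.1 q [-1.1   0.81  0.84  1.71 -0.71  0.96 -1.5 ]
```

Emit:
jog_arm:
  series:
    - [[0, 0, 1], 0]
    - [[0, 0, 2], 0]
    - [[0, 0, 3], 0]
    - [[0, 0, 4], 0]
    - [[0, 0, 4], 0]

```text
clock: 56.3
tool_pos: [0.5576, 0.2929, 0.0809]
tool_rot: [1.0, 0.029, 0.0, 0.0]
force: [-2.1, -4.6, 7.7]
opening: 0.0005
grip_force: 4.2
```

Emit:
jog_arm:
  series:
    - [[0, 0, 1], 0]
    - [[0, 0, 2], 0]
    - [[0, 0, 3], 0]
    - [[0, 0, 4], 0]
    - [[0, 0, 4], 0]

```text
clock: 56.72
tool_pos: [0.5577, 0.293, 0.0805]
tool_rot: [1.0, 0.028, -0.0, -0.001]
force: [-14.8, -6.9, 39.4]
opening: 0.0006
grip_force: 19.7
```

The catch was passed (force dropped) and the lid now sits on a hard stop. Retreat and check.

Emit:
jog_arm:
  series:
    - [[0, 0, -10], 0]
    - [[0, 0, -40], 0]
    - [[0, 20, -80], 0]
    - [[0, 60, -90], 0]
    - [[0, 100, -90], 0]

```text
clock: 57.13
tool_pos: [0.565, 0.1959, 0.1692]
tool_rot: [1.0, 0.031, 0.003, -0.001]
force: [1.0, -1.2, -0.1]
opening: 0.0002
grip_force: 0.0
```

Emit:
jog_arm:
  series:
    - [[-20, 35, 0], 0]
    - [[-40, 70, 0], 0]
    - [[-60, 105, 0], 0]
    - [[-70, 130, 0], 0]
    - [[-70, 130, 0], 0]

```text
clock: 57.55
tool_pos: [0.4982, 0.0549, 0.1664]
tool_rot: [1.0, 0.025, -0.0, 0.0]
force: [0.5, -0.4, 0.1]
opening: 0.0005
grip_force: 0.0
```

```bash
python3 - <<'E'
from h import *
st();a=snap('scene','s15');b=snap('top','t15')
u0=np.array([.551,.296]);ex=np.array([np.cos(.056),np.sin(.056)]);ey=np.array([-ex[1],ex[0]])
P=lambda x,y,z:[*(u0+ex*x+ey*y),z]
pts=[P(-.13,-.025,.118),P(.13,-.025,.118)]
print('predicted shut lip edge top',proj('top',pts).round(1).tolist())
bar=[P(-.045,-.044,.061),P(.045,-.044,.061)];print('bar home',proj('top',bar).round(1).tolist())
g=cv2.cvtColor(b,cv2.COLOR_RGB2GRAY);g0=cv2.cvtColor(cv2.imread('pics/t0.png'),cv2.COLOR_BGR2GRAY)
for r in(165,181,190,208,225): print(r,g[r,165:200].tolist(),'\n   before',g0[r,165:200].tolist())
spoons(b,z=.018,roi=(300,200,380,260),S=150)
d=cv2.absdiff(b[:,:,::-1],cv2.imread('pics/t0.png')).max(2)>45
n,l,s,c=cv2.connectedComponentsWithStats(d.astype(np.uint8))
for i in range(1,n):
    if s[i,4]>40: print(s[i].tolist())
E
```

```text
t 57.55 p [0.4982 0.0549 0.1664] F [ 0.5 -0.4  0.1] op 0.5 g 0.0 q [-0.96  0.5   1.    2.   -0.53  0.93 -1.2 ]
predicted shut lip edge top [[179.2, 232.3], [174.3, 150.5]]
bar home [[186.8, 207.3], [185.1, 179.9]]
165 [210, 211, 209, 208, 206, 182, 122, 89, 89, 93, 98, 111, 111, 113, 112, 113, 111, 113, 111, 112, 114, 116, 116, 143, 182, 188, 185, 192, 186, 185, 188, 189, 190, 188, 188] 
   before [111, 117, 149, 186, 169, 110, 74, 73, 89, 105, 110, 105, 104, 109, 105, 109, 138, 169, 176, 176, 179, 175, 177, 175, 178, 174, 180, 177, 177, 177, 177, 176, 176, 175, 175]
181 [124, 53, 24, 18, 24, 44, 95, 119, 91, 81, 88, 90, 89, 92, 88, 96, 126, 147, 145, 117, 84, 99, 109, 116, 114, 114, 115, 127, 153, 183, 189, 188, 188, 188, 188] 
   before [86, 109, 118, 136, 165, 179, 142, 102, 105, 127, 124, 122, 123, 125, 123, 127, 120, 116, 126, 138, 130, 101, 100, 110, 123, 114, 110, 107, 112, 139, 170, 181, 177, 177, 176]
190 [183, 104, 38, 29, 25, 31, 43, 69, 90, 88, 90, 87, 102, 109, 114, 115, 108, 121, 150, 143, 110, 82, 99, 110, 112, 114, 109, 118, 139, 173, 188, 190, 184, 187, 187] 
   befo
[... 722 characters left out ...]
6, 115, 118, 145, 190, 168, 100, 68, 77, 92, 107, 110, 109, 107, 110, 107, 113, 139, 175, 180, 182, 178, 179, 180, 180, 182, 178, 180, 178, 178, 180]
px [344. 213.] n 323 grip [ 0.482 -0.25 ] bowl dir -91.7 len 0.148
px [332. 238.] n 266 grip [ 0.401 -0.229] bowl dir 93.0 len 0.142
px [373. 251.] n 138 grip [ 0.353 -0.348] bowl dir 161.3 len 0.068
[82, 141, 95, 102, 6490]
[0, 143, 320, 277, 29463]
[337, 151, 22, 43, 342]
[181, 156, 10, 25, 127]
[376, 162, 15, 42, 329]
[100, 183, 3, 31, 47]
[104, 183, 5, 30, 52]
[109, 182, 5, 31, 54]
[188, 183, 5, 24, 76]
[349, 208, 13, 12, 87]
[315, 233, 44, 13, 278]
[206, 284, 74, 56, 2035]
[324, 343, 7, 13, 52]
[313, 365, 9, 15, 75]
[277, 398, 12, 22, 140]
```

```bash
python3 -c "
from cell import ctrl
print(ctrl.sign_off())"
```

```text
the job is handed in; nothing more can be done
None
```

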